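# Check the charge of an air accumulator and set its status marker

## Robot

A 6-joint arm with a two-finger parallel gripper is mounted at the origin on the work surface. World frame = base frame: x ahead of the robot, y to its left, z up, the work surface at z = 0. Lengths are in m, angles in rad, forces in N, time in s.
With the tool pointing down it reaches from about 0.425 to 0.95 m from the base axis. Payload 3.5 kg.
Tool frame: the origin (TCP) lies on the centre line of the jaws, within the pads' length; the fingertips stand 19 mm ahead of it and the grasp point (between the pads) is the TCP; z points along the fingers, x is the direction in which the jaws open and shut, and the axes are right-handed (so a half turn about z gives the same grasp; the last joint's range is limited). The gripper opens to 85 mm and grips with 20 to 120 N. Pads are 22 mm wide; open, the fingers measure 114 mm over their backs; the gripper's body (76 mm by 85 mm) begins 54 mm behind the grasp point. The pads swing forward as they close: fully open they stand 13 mm farther back than shut.
Start: joints at [-1.343, 0.286, 1.577, -0, 1.279, -0.15], TCP at [0.249, -0.627, 0.25] pointing down, gripper open.
Joint ranges: [-2.77, 2.77], [-0.9, 2.22], [0.21, 2.48], [-1.53, 4.67], [0.24, 2.81], [-2.84, 2.84]. Speed limits (rad/s): [2.79, 2.79, 3.14, 3.14, 3.14, 3.14].

## Interface

Orientations are given as a unit quaternion [x, y, z, w].
In Python, from rig import arm, vision, job gives the robot as it stands.
- The arm moves only by the tool play_rows, never from a script. Its argument "deltas" is a list of rows, each an object of numbers: "dx", "dy", "dz": the shift along the tool's x, y, z in cm; "wx", "wy", "wz": the turn, a rotation vector about the tool's x, y, z in rad. In form: [{"dx": .., "dy": .., "dz": .., "wx": .., "wy": .., "wz": ..}, ...]. A call has 1 to 12 rows; each row shifts and turns the pose as measured when the row begins, along the tool's axes as they then stand; what a row does not reach is not made up. A row lasts 1/8 s, in which the tool goes at most 62.5 mm and 10.7 degrees, less where a joint would pass 70% of its speed; a pose out of reach is approached as far as the arm can. A call is refused whole if a number of a shift passes 6.25 or a number of a turn 0.188, either way. A call with a gripper value outside its range is refused whole. "claw" is the opening in per cent of the stroke, from 0 (shut) to 100 (fully open), set as the call begins (left out, the last holds). The fingers move at their own pace and stop on an object; the grip force is fixed at half the most. Time passes only in rows, so rows that do not move let the fingers close. It gives the time, the measured TCP pose, the force and the opening at its end, in the units of the state.
- arm.sense(): the state, without advancing time (a new reading comes with each control period).
- vision.camera(name): name is "scene" or "side" or "wrist"; returns a dict with "frame" (480x640x3 uint8, blue, green, red), "fx", "fy", "cx", "cy" (pixels), "dist" ([k1, k2, p1, p2, k3] as OpenCV has them; the pictures are not rectified), "eye" and "rotation" of the camera in the world. Camera axes: x right, y up, looking along -z (the intrinsics and any distortion apply to the point x, -y, -z); pixel columns grow to the right and rows downward; lengths in m; the calibration is good to about 2 mm. A picture is of the moment at which its call begins. There is no depth.
- job.job_done(): hands the job in, once; it reports no verdict.
Trained networks look in a picture, given as the dict that the camera call returned (one of the last four; its "shot" number tells which), for a name from the list of things; names that differ only in an ending like _2 or _b are one class to them, and where a whole thing is asked for, a point or a joint stands for the part that bears it (a point fixed in the world has none). Each returns a list of dicts, best first, with "conf" (0 to 1); they miss things now and then, are a little off and sometimes report something else, mostly with a low value. They report only what shows in the picture. A call takes as long as a camera call. They do not tell look-alikes from the thing itself.
- vision.masks_of(picture, name): "region" (480x640 bool, what is visible of it) and "position" ([row, column] in pixels, amid what is visible of it).
The state is a dict: "clock": time; "q": joint angles; "joint_vel": joint speeds; "tau": joint torques, N m; "eef_pos": TCP position; "ee_rot": TCP orientation; "ft_force": force on the tool from outside, world axes, zero at the start; "moment": the same for the moment, N m; "finger_gap": opening from 0.0 (shut) to 1.0 (fully open).
Only numpy, scipy, OpenCV 4.12 (cv2) and the standard library are available. Lean on these libraries where they do the work, as an engineer would, in place of code of your own. Each camera call takes 0.05 s, during which the arm holds its last target.

## Task

Check the charge of the blue accumulator: take the pressure gauge out of its stand, press its sprung orange foot squarely and fully home on the bare brass valve stem for about a second, with room for the rod to come out freely, and read the rod. Put the gauge back level in its stand with the rod still out, and slide the status marker all the way to its green end if any green shows on the rod, or all the way to its red end if only red shows. Press gently, let nothing touch the rod, leave the handheld, the driver and the cup where they are, and let go of everything.

Things in the scene. Friction and masses are not known exactly. Their poses are not given: they have to be found in the camera images.
- gauge: Loose pressure gauge, 0.26 kg: black square barrel 150 x 28 x 28 mm, yellow end bands; steel neck 20 mm across and orange foot under its middle. Origin: centre of the barrel, above the foot; x along the barrel to the rod's end, z away from the foot. Starts in its stand, level, foot down, origin 108 mm up. Grip the barrel's y sides at mid-length, from the side away from the foot.
- gauge_home (a point): On the foot's axis, 73 mm below the gauge's origin: the foot's rim when pushed fully up; fully home, it lies at stem's origin. The foot is an open bell, 36 mm outside, 27 mm bore, from 44 to 80 mm below the origin, sprung: it slides up 7 mm to a stop (3 N to start, 10 N at the stop; 14 N is surely home). The valve pushes a feeler inside it, which drives the rod.
- rod: The gauge's rod, 10 mm across. Origin: centre of its outer end; axes as the gauge's. Starts at x = 78 mm of the gauge (3 mm out of the barrel). With the foot home it comes out further and stays out by friction: 14 mm if the charge is low, 38 mm if good, nothing between. Its outer 25 mm are red, the rest green (shows only if good). Keep 50 mm free beyond it; nothing may touch it.
- stem: Bare brass valve stem of the blue accumulator, fixed, 21 mm across, 22 mm tall, leaning 35 degrees from vertical towards the robot's side. Origin: centre of its base on a flat steel shoulder (44 mm across), 165 mm above the table; z outwards along the stem, y level. The gauge goes on along the stem with its z along the stem's z. Low or good charge cannot be seen beforehand.
- cap: Tall red cap on the grey accumulator, fixed, parallel to the stem and 105 mm from it along the stem's y, to one side or the other; 32 mm across, 85 mm tall. Origin: centre of its base. A gauge lying along the stem's y has room for its plain end towards the cap, but not for its rod end.
- rack: Fixed frame of the two accumulators. Origin on the table, midway between the points under the two stems' bases; y along the row, x away from the robot. Foot plate 340 mm along y; posts 30 mm square at x 66, y -150 and 150 mm; beam 28 x 28 mm over them at x 52 to 80, z 320 to 348 mm. The accumulators (72 mm across) slope down towards +x.
- stand: Fixed grey gauge stand; origin: centre of its underside on the table; x along the lying gauge. Two uprights, 12 mm thick, at x -52 and 52 mm have notches 34 mm wide with a flat bottom 94 mm above the table, flared to 54 mm at 122 mm. The gauge lies in both, its origin 108 mm above the stand's, its foot hanging free between the uprights.
- marker (a joint): The status marker's place on its track: 0 at the red end, 0.100 m at the green end. It stays where it is left (1.5 N friction); starts near the middle.
- marker_top (a point): Centre of the top of the marker, a black block 28 mm (across the track) x 20 mm (along it) x 40 mm tall; its top is 54 mm above the table.
- marker_base: Fixed grey track of the marker, 40 mm wide, 14 mm high, 198 mm long with the tiles at its ends: green at +y, red at -y. Origin: centre of its underside on the table; y along the track to the green end.
- handheld: Loose black handheld terminal 90 x 130 mm, 50 mm tall; origin: centre of its underside. Leave it alone.
- driver: Loose yellow screwdriver lying along its x, 200 mm long, 26 mm thick; origin: middle of its underside. Leave it alone.
- cup: Loose aluminium bit cup, 66 mm across, 85 mm tall; origin: centre of its underside. Leave it alone.
Things that resemble listed ones, but are neither listed nor needed, are in the scene too. What is shaped like the gauge but turquoise is not meant.

How it is judged:
On the way:
1. the gauge's foot is fully home and square on the brass stem (x of gauge_home in the frame of stem between -0.006 and 0.006 m and y of gauge_home in the frame of stem between -0.006 and 0.006 m and z of gauge_home in the frame of stem between -0.004 and 0.0025 m and angle between the z axis of gauge and the z axis of stem, either way round below 0.14 rad), for 0.3 s.
At the end, for the whole second after the job is handed in: Gauge at rest, level (7 deg), in both notches of its stand (within 15 mm along, 7 across, 5 in height, 8 deg; either way round), rod still out at least 6 mm. Marker within 10 mm of its green end if the rod is out over 25 mm, else within 10 mm of its red end (x of gauge in the frame of stand between -0.015 and 0.015 m and y of gauge in the frame of stand between -0.007 and 0.007 m and z of gauge in the frame of stand between 0.103 and 0.113 m and angle between gauge's own z axis and vertical below 0.12 rad and angle between the x axis of gauge and the x axis of stand, either way round below 0.15 rad and linear speed of gauge below 0.02 m/s and ((x of rod in the frame of gauge above 0.103 m and value of joint marker above 0.09 m) or (x of rod in the frame of gauge between 0.084 and 0.103 m and value of joint marker below 0.01 m))); the robot touches nothing.
It fails at once if something touches the rod (contact force between rod and anything else above 0.5 N).
It fails at once if the gauge is pressed or knocked harder than 40 N on the accumulators or the frame (contact force between gauge and stem above 40 N or contact force between gauge and cap above 40 N or contact force between gauge and rack above 40 N).
It fails at once if the handheld, the driver or the cup is moved more than 25 mm (distance of any of handheld, driver, cup from where it was at the start of the episode above 0.025 m).
It also fails if it takes over 72 s, if anything falls off the work surface, if the arm or the gripper's body presses on something with over 40 N, if the wrist force passes 120 N, or if a joint passes its speed limit or range.

## Working session

There is one attempt and no reset: what is moved stays moved. The work goes in short steps, Python scripts to look and compute and a tool call to move; the robot and the scene stay as the last step left them, time stands still between calls to the robot, and variables do not carry over. Pictures are saved under pics/ and viewed, and the job is handed in when it is done.

Besides the shell and the picture viewer there is one more tool, called after "Call:" by a JSON object that holds its "fn" and its "kwargs", one argument or row to a line. play_rows: Moves the arm, as the interface text tells. Its arguments: {"type":"object","properties":{"deltas":{"type":"array"},"claw":{"type":"number"}},"required":["deltas"]}

```bash
ls; mkdir -p pics; python3 - <<'E'
from rig import arm, vision, job
import cv2
s=arm.sense(); print(s)
for n in ["scene","side","wrist"]:
    p=vision.camera(n); cv2.imwrite(f"pics/{n}0.png",p["frame"]); print(n,{k:v for k,v in p.items() if k!="frame"})
E
```

```text
pics
{'clock': 0.0, 'q': array([-1.34303387e+00,  2.87221866e-01,  1.57821983e+00,  7.51786050e-06,
        1.27858133e+00, -1.49982280e-01]), 'joint_vel': array([-2.68354958e-04, -1.65464376e-04, -3.22427098e-05, -3.60164641e-04,
        9.09158381e-05,  2.94105700e-05]), 'tau': array([-1.45783659e-03, -4.05985272e+01, -2.92626339e+01, -1.65835149e-04,
        5.84127454e-03, -4.54217357e-06]), 'eef_pos': array([ 0.24885434, -0.62677955,  0.24888646]), 'ee_rot': array([ 0.82729109, -0.56177217, -0.00088958, -0.00082785]), 'ft_force': array([-0.61186287,  0.97774577,  0.1989885 ]), 'moment': array([-0.04149098,  0.01612577, -0.00347465]), 'finger_gap': 0.9983857062111755}
scene {'fx': 593.1648723207203, 'fy': 593.1648723207203, 'cx': 314.1949091609335, 'cy': 235.4561922356617, 'dist': array([-0.16305266,  0.        ,  0.        ,  0.        ,  0.        ]), 'eye': array([1.66391257, 0.20866429, 0.98982733]), 'rotation': array([0.28966788, 0.34711966, 0.68702711, 0.56885341]), 'shot': 1}
side {'fx': 510.82792447386413, 'fy': 510.82792447386413, 'cx': 309.94346725729366, 'cy': 233.8022475858514, 'dist': array([0.03169914, 0.        , 0.        , 0.        , 0.        ]), 'eye': array([-0.10238869,  0.6176936 ,  0.90856786]), 'rotation': array([-0.15233383,  0.37832247,  0.84139701, -0.35456675]), 'shot': 2}
wrist {'fx': 404.0089612033868, 'fy': 404.0089612033868, 'cx': 323.1796555989646, 'cy': 240.23786484058135, 'dist': array([-0.09130949,  0.        ,  0.        ,  0.        ,  0.        ]), 'eye': array([ 0.32819323, -0.59664527,  0.37340243]), 'rotation': array([-0.13735708,  0.09450082, -0.55389019,  0.81572562]), 'shot': 3}
```

View pics/scene0.png

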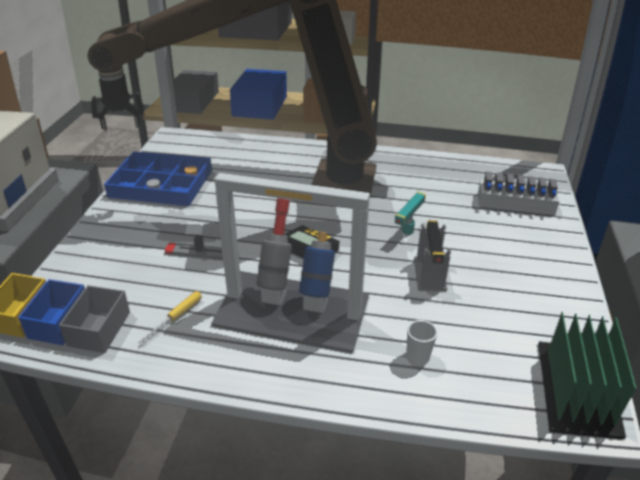

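View pics/side0.png

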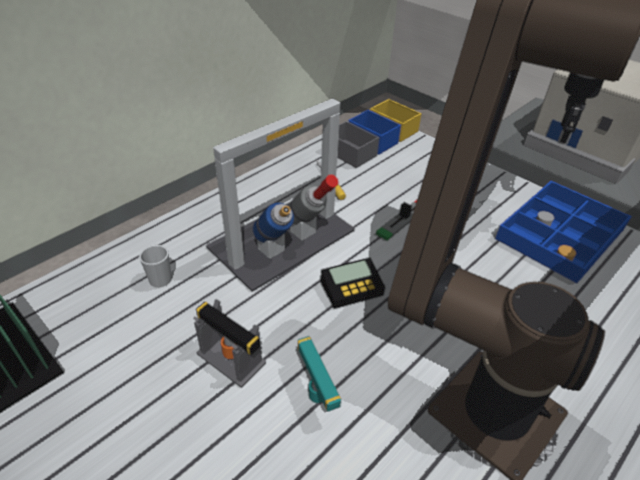

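View pics/wrist0.png

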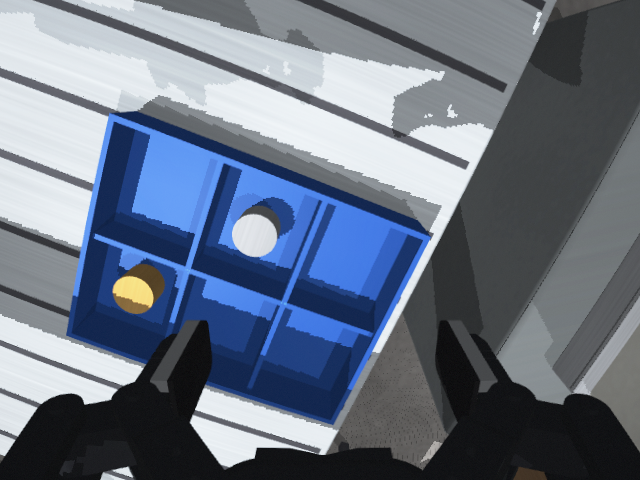

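```bash
cat > h.py <<'E'
import numpy as np, cv2
from scipy.spatial.transform import Rotation as R
def ray(p,uv):
    K=np.array([[p['fx'],0,p['cx']],[0,p['fy'],p['cy']],[0,0,1]])
    u=cv2.undistortPoints(np.array([[uv]],float),K,p['dist'])[0,0]
    d=R.from_quat(p['rotation']).apply([u[0],-u[1],-1]); return np.array(p['eye']),d/np.linalg.norm(d)
def onz(p,uv,z):
    o,d=ray(p,uv); return o+d*(z-o[2])/d[2]
def tri(obs):
    A=np.zeros((3,3));b=np.zeros(3);L=[]
    for p,uv in obs:
        o,d=ray(p,uv);M=np.eye(3)-np.outer(d,d);A+=M;b+=M@o;L.append((o,M))
    x=np.linalg.solve(A,b); return x,[np.linalg.norm(M@(x-o)) for o,M in L]
def proj(p,X):
    X=np.atleast_2d(X); c=R.from_quat(p['rotation']).inv().apply(X-p['eye'])
    K=np.array([[p['fx'],0,p['cx']],[0,p['fy'],p['cy']],[0,0,1]])
    q=np.c_[c[:,0],-c[:,1],-c[:,2]]
    return cv2.projectPoints(q,np.zeros(3),np.zeros(3),K,p['dist'])[0][:,0]
E
python3 - <<'E'
from rig import arm, vision, job
import cv2,numpy as np
from h import *
import pickle
P={}
for n in ["scene","side"]:
    p=vision.camera(n);P[n]=p
    M={}
    for k in ["gauge","stem","cap","rack","stand","marker","marker_base","handheld","driver","cup","rod"]:
        r=vision.masks_of(p,k)
        M[k]=r
        print(n,k,[(round(a['conf'],2),np.round(a['position'][::-1]).tolist(),int(a['region'].sum())) for a in r[:3]])
    P[n+'M']=M
pickle.dump(P,open('P0.pkl','wb'))
def crop(n,x0,y0,x1,y1,s,f):
    cv2.imwrite(f,cv2.resize(P[n]['frame'][y0:y1,x0:x1],None,fx=s,fy=s,interpolation=cv2.INTER_CUBIC))
crop('side',180,120,380,270,4,'pics/c1.png')
crop('side',180,270,380,420,4,'pics/c2.png')
crop('scene',200,160,400,310,4,'pics/c3.png')
crop('scene',380,180,480,300,5,'pics/c4.png')
E
```

```text
scene gauge [(0.67, [435.0, 242.0], 636), (0.65, [198.0, 244.0], 131), (0.62, [410.0, 212.0], 675)]
scene stem [(0.66, [199.0, 243.0], 137)]
scene cap [(0.7, [278.0, 214.0], 377), (0.65, [305.0, 240.0], 723)]
scene rack [(0.7, [290.0, 290.0], 12671)]
scene stand [(0.89, [427.0, 266.0], 1386)]
scene marker [(0.69, [199.0, 245.0], 141)]
scene marker_base []
scene handheld [(0.79, [306.0, 243.0], 782)]
scene driver [(0.95, [182.0, 310.0], 479), (0.22, [279.0, 215.0], 470)]
scene cup [(0.76, [422.0, 347.0], 1136)]
scene rod []
side gauge [(0.92, [227.0, 329.0], 1543), (0.57, [314.0, 381.0], 1566), (0.4, [337.0, 193.0], 107)]
side stem [(0.43, [284.0, 214.0], 75)]
side cap [(0.68, [398.0, 223.0], 714)]
side rack [(0.83, [253.0, 223.0], 9436)]
side stand [(0.77, [225.0, 361.0], 2147)]
side marker [(0.52, [404.0, 209.0], 156)]
side marker_base [(0.74, [398.0, 222.0], 696)]
side handheld [(0.68, [354.0, 281.0], 2329)]
side driver [(0.44, [341.0, 194.0], 116)]
side cup [(0.81, [158.0, 264.0], 1069)]
side rod [(0.62, [156.0, 265.0], 1053)]
```

View pics/c1.png

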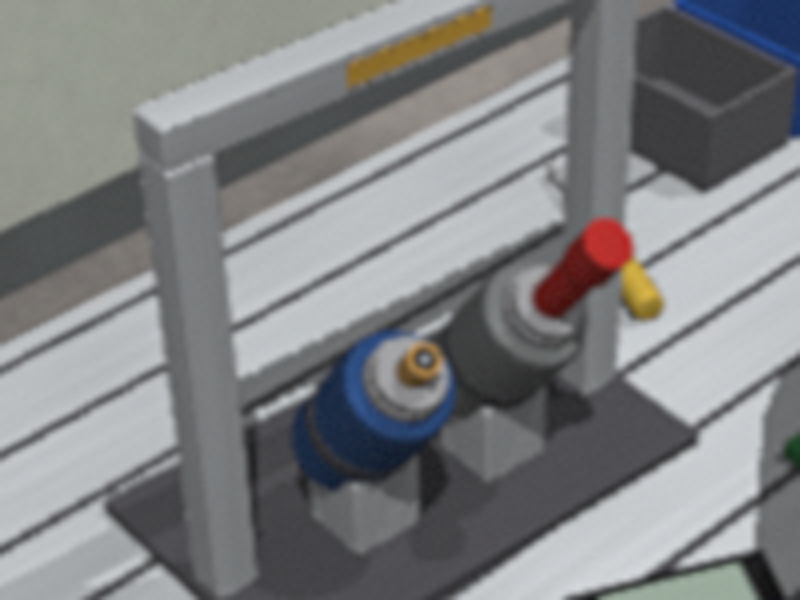

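View pics/c2.png

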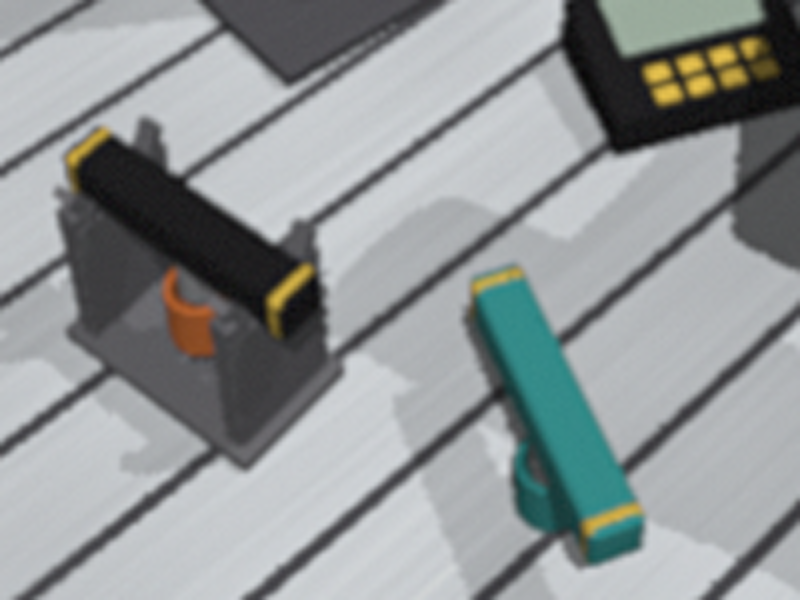

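View pics/c3.png

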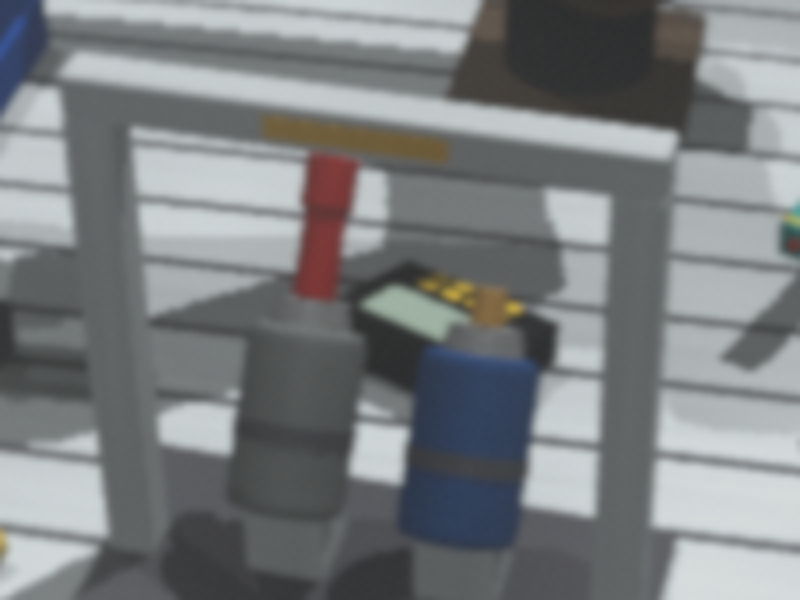

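View pics/c4.png

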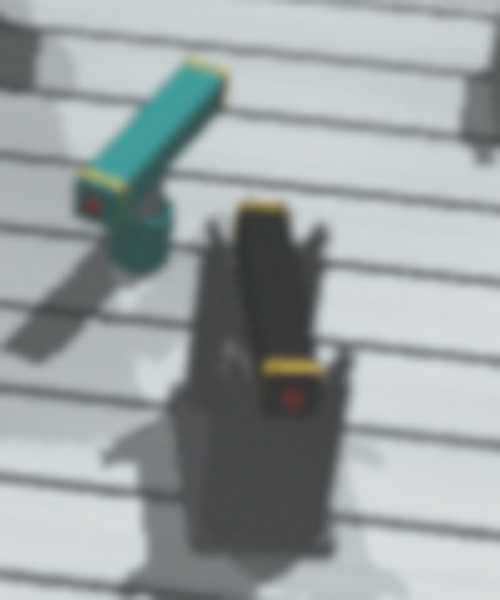

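```bash
python3 - <<'E'
import pickle
from h import *
P=pickle.load(open('P0.pkl','rb'))
s=lambda x,y:(180+x/4,270+y/4)
c=lambda x,y:(380+x/5,180+y/5)
A=[onz(P['side'],s(*q),.122) for q in [(105,128),(68,158),(312,268),(270,300)]]
B=[onz(P['scene'],c(*q),.122) for q in [(265,360),(323,362),(290,206),(240,203)]]
for X in A+B: print(np.round(X,4))
for Q in (A,B):
    r=(Q[0]+Q[1])/2; t=(Q[2]+Q[3])/2; print('centre',(r+t)/2,'len',np.linalg.norm(r-t),'yaw',np.degrees(np.arctan2(*(r-t)[1::-1])))
# stem
c1=lambda x,y:(180+x/4,120+y/4)
c3=lambda x,y:(200+x/4,160+y/4)
for nm,a,b in [('stemtop',(425,357),(490,291)),('captop',(607,243),(333,157)),('stembase',(412,382),(487,326))]:
    print(nm,tri([(P['side'],c1(*a)),(P['scene'],c3(*b))]))
# rack plate corners etc.
zt=0.348
for q in [(62,75),(75,55),(678,130),(676,158)]: print('beam scene',onz(P['scene'],c3(*q),zt))
for q in [(140,112),(213,150),(155,158)]: print('beam side',onz(P['side'],c1(*q),zt))
E
```

```text
[0.5141 0.2875 0.122 ]
[0.511 0.312 0.122]
[0.3768 0.2689 0.122 ]
[0.3765 0.2945 0.122 ]
[0.512 0.285 0.122]
[0.5084 0.3128 0.122 ]
[0.3783 0.2946 0.122 ]
[0.3806 0.2688 0.122 ]
centre [0.44462942 0.29070908 0.122     ] len 0.13710827774305104 yaw 7.583780844299814
centre [0.44484192 0.2902675  0.122     ] len 0.13183351877066876 yaw 7.501599620539137
stemtop (array([0.56490099, 0.02321941, 0.18151726]), [np.float64(0.000902226877063302), np.float64(0.0009022268770634207)])
captop (array([ 0.52156586, -0.07794906,  0.23330313]), [np.float64(0.00026392609642707324), np.float64(0.00026392609642717575)])
stembase (array([0.57286312, 0.02458207, 0.16077629]), [np.float64(0.000954639812012539), np.float64(0.0009546398120125796)])
beam scene [ 0.6430109  -0.19414212  0.348     ]
beam scene [ 0.62169564 -0.19392741  0.348     ]
beam scene [0.63629855 0.13188685 0.348     ]
beam scene [0.66275452 0.13379556 0.348     ]
beam side [0.654591   0.12984266 0.348     ]
beam side [0.60247938 0.12464162 0.348     ]
beam side [0.61631052 0.149462   0.348     ]
```

```bash
cat >> h.py <<'E'
def tpose(zdir,xdir):
    z=np.array(zdir,float);z/=np.linalg.norm(z);x=np.array(xdir,float);x-=z*(x@z);x/=np.linalg.norm(x)
    return R.from_matrix(np.c_[x,np.cross(z,x),z])
def plan(s,pos,rot,n=None):
    r0=R.from_quat(s['ee_rot']);p0=np.array(s['eef_pos']);pos=np.array(pos,float)
    rv=(r0.inv()*rot).as_rotvec();d=np.linalg.norm(pos-p0)
    n=n or int(np.ceil(max(d/.055,np.linalg.norm(rv)/.17,1)))
    rows=[]
    for i in range(n):
        r=r0*R.from_rotvec(rv*i/n); t=r.inv().apply((pos-p0)/n)*100
        rows.append([round(v,2) for v in t]+[round(v,3) for v in rv/n])
    print('n',n)
    for q in rows: print('{'+','.join(f'"{k}":{v:g}' for k,v in zip(["dx","dy","dz","wx","wy","wz"],q) if v)+'},')
psi=np.radians(-4)
STZ=np.array([-np.sin(np.radians(35))*np.cos(psi),-np.sin(np.radians(35))*np.sin(psi),np.cos(np.radians(35))])
E
python3 - <<'E'
from rig import arm,vision
from h import *
s=arm.sense();p=vision.camera('wrist')
r=R.from_quat(s['ee_rot']);c=R.from_quat(p['rotation'])
print('eye in tool',r.inv().apply(p['eye']-s['eef_pos']));M=(r.inv()*c).as_matrix();print(M.round(3))
rot=tpose(-STZ,[1,np.tan(psi),0])
plan(s,np.array([.5775,.024,.165])+STZ*.22,rot)
E
```

```text
eye in tool [ 0.00091532 -0.08490499 -0.12428016]
[[ 1.     0.     0.   ]
 [ 0.    -0.944 -0.329]
 [-0.     0.329 -0.944]]
n 13
{"dx":-4.15,"dy":-3.32,"dz":-0.73,"wx":0.026,"wy":0.042,"wz":-0.084},
{"dx":-3.82,"dy":-3.68,"dz":-0.8,"wx":0.026,"wy":0.042,"wz":-0.084},
{"dx":-3.46,"dy":-4,"dz":-0.86,"wx":0.026,"wy":0.042,"wz":-0.084},
{"dx":-3.08,"dy":-4.3,"dz":-0.88,"wx":0.026,"wy":0.042,"wz":-0.084},
{"dx":-2.67,"dy":-4.56,"dz":-0.89,"wx":0.026,"wy":0.042,"wz":-0.084},
{"dx":-2.25,"dy":-4.79,"dz":-0.87,"wx":0.026,"wy":0.042,"wz":-0.084},
{"dx":-1.8,"dy":-4.98,"dz":-0.82,"wx":0.026,"wy":0.042,"wz":-0.084},
{"dx":-1.35,"dy":-5.14,"dz":-0.76,"wx":0.026,"wy":0.042,"wz":-0.084},
{"dx":-0.88,"dy":-5.25,"dz":-0.67,"wx":0.026,"wy":0.042,"wz":-0.084},
{"dx":-0.41,"dy":-5.32,"dz":-0.55,"wx":0.026,"wy":0.042,"wz":-0.084},
{"dx":0.05,"dy":-5.35,"dz":-0.42,"wx":0.026,"wy":0.042,"wz":-0.084},
{"dx":0.51,"dy":-5.33,"dz":-0.27,"wx":0.026,"wy":0.042,"wz":-0.084},
{"dx":0.96,"dy":-5.27,"dz":-0.1,"wx":0.026,"wy":0.042,"wz":-0.084},
```

Call:
{"fn": "play_rows", "kwargs": {
  "deltas": [
    {"dx": -4.1,"dy": -3.3,"dz": -1.5,"wx": 0.026,"wy": 0.042,"wz": -0.084},
    {"dx": -3.8,"dy": -3.7,"dz": -1.5,"wx": 0.026,"wy": 0.042,"wz": -0.084},
    {"dx": -3.5,"dy": -4.0,"dz": -1.5,"wx": 0.026,"wy": 0.042,"wz": -0.084},
    {"dx": -3.1,"dy": -4.3,"dz": -1.0,"wx": 0.026,"wy": 0.042,"wz": -0.084},
    {"dx": -2.7,"dy": -4.6,"dz": -0.9,"wx": 0.026,"wy": 0.042,"wz": -0.084},
    {"dx": -2.2,"dy": -4.8,"dz": -0.9,"wx": 0.026,"wy": 0.042,"wz": -0.084},
    {"dx": -1.8,"dy": -5.0,"dz": -0.8,"wx": 0.026,"wy": 0.042,"wz": -0.084},
    {"dx": -1.3,"dy": -5.1,"dz": -0.8,"wx": 0.026,"wy": 0.042,"wz": -0.084}
  ],
  "claw": 100
}}

```text
clock: 2.4
eef_pos: [0.3713, -0.2107, 0.3317]
ee_rot: [0.95, -0.241, 0.199, 0.008]
ft_force: [0.4, 1.1, 0.3]
finger_gap: 1.0
```

```bash
python3 - <<'E'
from rig import arm,vision
from h import *
s=arm.sense();print(s['clock'],s['eef_pos'],s['q'])
plan(s,np.array([.5775,.024,.165])+STZ*.22,tpose(-STZ,[1,np.tan(psi),0]))
E
```

```text
2.4 [ 0.37133584 -0.21068487  0.33168782] [-0.87769461 -0.58428684  2.23476325  0.23944403  1.16323112 -0.44028848]
n 5
{"dx":-0.82,"dy":-5.07,"dz":-0.18,"wx":0.025,"wy":0.04,"wz":-0.08},
{"dx":-0.4,"dy":-5.12,"dz":-0.08,"wx":0.025,"wy":0.04,"wz":-0.08},
{"dx":0.01,"dy":-5.13,"dz":0.04,"wx":0.025,"wy":0.04,"wz":-0.08},
{"dx":0.41,"dy":-5.12,"dz":0.18,"wx":0.025,"wy":0.04,"wz":-0.08},
{"dx":0.81,"dy":-5.06,"dz":0.34,"wx":0.025,"wy":0.04,"wz":-0.08},
```

Call:
{"fn": "play_rows", "kwargs": {
  "deltas": [
    {"dx": -0.8,"dy": -5.1,"dz": 0,"wx": 0.025,"wy": 0.04,"wz": -0.08},
    {"dx": -0.2,"dy": -5.1,"dz": 0,"wx": 0.025,"wy": 0.04,"wz": -0.08},
    {"dx": 0.2,"dy": -5.1,"dz": 0.2,"wx": 0.025,"wy": 0.04,"wz": -0.08},
    {"dx": 0.6,"dy": -5.1,"dz": 0.3,"wx": 0.025,"wy": 0.04,"wz": -0.08},
    {"dx": 0.8,"dy": -4.0,"dz": 0.3,"wx": 0.025,"wy": 0.04,"wz": -0.08},
    {}
  ]
}}

```text
$.deltas[5]: bad value
```

```bash
cat > look.py <<'E'
import sys,pickle,cv2
from rig import arm,vision
from h import *
def look(tag):
    s=arm.sense();p=vision.camera('wrist');cv2.imwrite(f'pics/{tag}.png',p['frame']);pickle.dump((s,p),open(tag+'.pkl','wb'))
    print(s['clock'],s['eef_pos'].round(4),s['q'].round(3),s['ft_force'].round(1),s['finger_gap']);return s,p
if __name__=='__main__': look(sys.argv[1])
E
python3 look.py w1; python3 - <<'E'
import pickle
from h import *
s,p=pickle.load(open('w1.pkl','rb'))
plan(s,np.array([.5775,.024,.165])+STZ*.22,tpose(-STZ,[1,np.tan(psi),0]))
E
```

```text
2.4 [ 0.3713 -0.2107  0.3317] [-0.878 -0.584  2.235  0.239  1.163 -0.44 ] [0.4 1.1 0.3] 1.0000100669782268
n 5
{"dx":-0.82,"dy":-5.07,"dz":-0.18,"wx":0.025,"wy":0.04,"wz":-0.08},
{"dx":-0.4,"dy":-5.12,"dz":-0.08,"wx":0.025,"wy":0.04,"wz":-0.08},
{"dx":0.01,"dy":-5.13,"dz":0.04,"wx":0.025,"wy":0.04,"wz":-0.08},
{"dx":0.41,"dy":-5.12,"dz":0.18,"wx":0.025,"wy":0.04,"wz":-0.08},
{"dx":0.81,"dy":-5.06,"dz":0.34,"wx":0.025,"wy":0.04,"wz":-0.08},
```

View pics/w1.png

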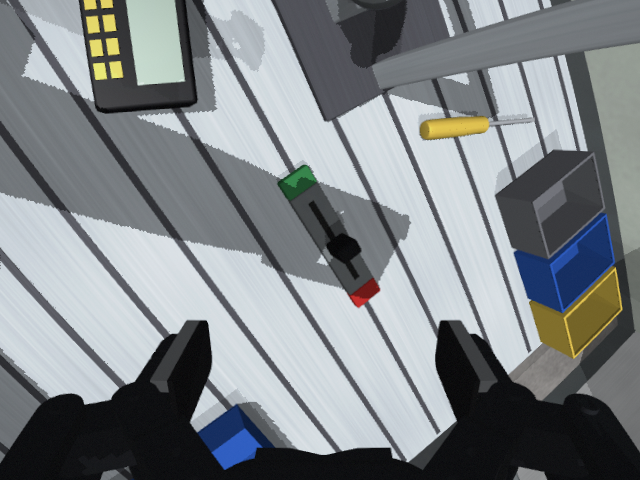

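Call:
{"fn": "play_rows", "kwargs": {
  "deltas": [
    {"dx": -0.8,"dy": -5.1,"dz": 0,"wx": 0.025,"wy": 0.04,"wz": -0.08},
    {"dx": -0.2,"dy": -5.1,"dz": 0,"wx": 0.025,"wy": 0.04,"wz": -0.08},
    {"dx": 0.2,"dy": -5.1,"dz": 0.2,"wx": 0.025,"wy": 0.04,"wz": -0.08},
    {"dx": 0.6,"dy": -5.1,"dz": 0.3,"wx": 0.025,"wy": 0.04,"wz": -0.08},
    {"dx": 0.8,"dy": -4.0,"dz": 0.3,"wx": 0.025,"wy": 0.04,"wz": -0.08},
    {"dx": 0}
  ]
}}

```text
$.deltas[5]: bad value
```

```bash
python3 look.py w2; python3 - <<'E'
import pickle
from h import *
s,p=pickle.load(open('w1.pkl','rb'))
for z,q in [(.014,(297,181)),(.014,(365,291)),(.054,(345,245))]: print(onz(p,q,z))
s,p=pickle.load(open('w2.pkl','rb'))
plan(s,np.array([.5775,.024,.165])+STZ*.22,tpose(-STZ,[1,np.tan(psi),0]))
E
```

```text
2.45 [ 0.3722 -0.2061  0.3327] [-0.87  -0.59   2.237  0.243  1.167 -0.44 ] [ 0.   3.1 -0.2] 0.9979963236482468
[ 0.47111641 -0.23709321  0.014     ]
[ 0.47860291 -0.41071072  0.014     ]
[ 0.4737004  -0.31904103  0.054     ]
n 5
{"dx":-0.77,"dy":-4.98,"dz":-0.14,"wx":0.024,"wy":0.039,"wz":-0.079},
{"dx":-0.37,"dy":-5.03,"dz":-0.04,"wx":0.024,"wy":0.039,"wz":-0.079},
{"dx":0.03,"dy":-5.04,"dz":0.08,"wx":0.024,"wy":0.039,"wz":-0.079},
{"dx":0.42,"dy":-5.02,"dz":0.21,"wx":0.024,"wy":0.039,"wz":-0.079},
{"dx":0.8,"dy":-4.97,"dz":0.35,"wx":0.024,"wy":0.039,"wz":-0.079},
```

View pics/w2.png

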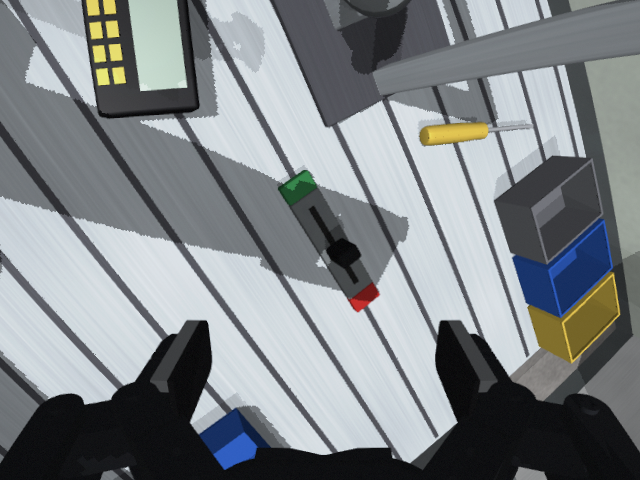

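Call:
{"fn": "play_rows", "kwargs": {
  "deltas": [
    {"dx": -0.8,"dy": -5.1,"dz": 0,"wx": 0.025,"wy": 0.04,"wz": -0.08},
    {"dx": -0.2,"dy": -5.1,"dz": 0,"wx": 0.025,"wy": 0.04,"wz": -0.08},
    {"dx": 0.2,"dy": -5.1,"dz": 0.2,"wx": 0.025,"wy": 0.04,"wz": -0.08},
    {"dx": 0.6,"dy": -5.1,"dz": 0.3,"wx": 0.025,"wy": 0.04,"wz": -0.08},
    {"dx": 0.8,"dy": -4.0,"dz": 0.3,"wx": 0.025,"wy": 0.04,"wz": -0.08},
    {"dx": 0,"dy": 0,"dz": 0,"wx": 0,"wy": 0,"wz": 0}
  ]
}}

```text
clock: 3.25
eef_pos: [0.4582, 0.0263, 0.3454]
ee_rot: [0.951, -0.027, 0.307, 0.014]
ft_force: [-0.4, -0.5, 0.0]
finger_gap: 1.003
```

```bash
python3 look.py w3; python3 - <<'E'
import pickle
from h import *
s,p=pickle.load(open('w3.pkl','rb'))
plan(s,np.array([.5775,.024,.165])+STZ*.22,tpose(-STZ,[1,np.tan(psi),0]))
E
```

```text
3.25 [0.4582 0.0263 0.3454] [-0.203 -0.624  2.277  0.098  0.871 -0.187] [-0.4 -0.5  0. ] 1.0026287382766539
n 1
{"dx":-0.57,"dy":-0.61,"dz":-0.4,"wx":0.003,"wy":-0.013,"wz":0.015},
```

View pics/w3.png

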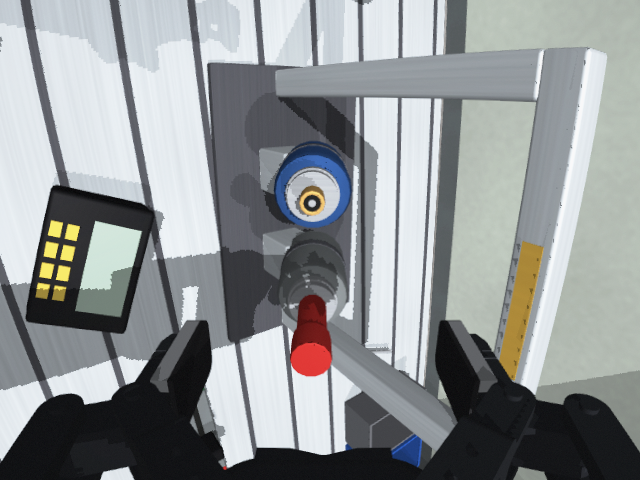

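```bash
python3 - <<'E'
import pickle,cv2
from h import *
s,p=pickle.load(open('w3.pkl','rb'))
cv2.imwrite('pics/c5.png',cv2.resize(p['frame'][130:240,265:365],None,fx=5,fy=5,interpolation=cv2.INTER_CUBIC))
cv2.imwrite('pics/c6.png',cv2.resize(p['frame'][230:390,270:350],None,fx=4,fy=4,interpolation=cv2.INTER_CUBIC))
E
```

```text
(no output)
```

View pics/c5.png

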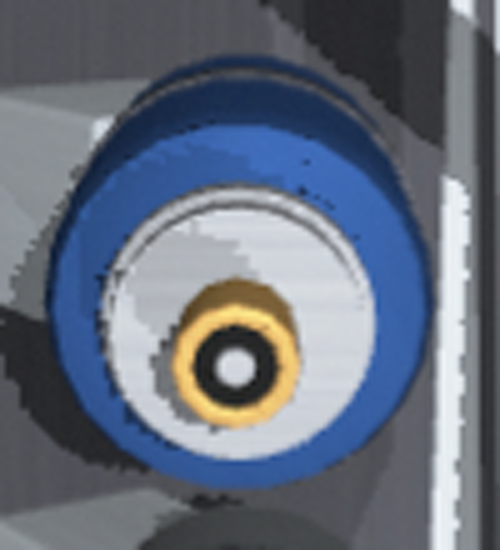

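View pics/c6.png

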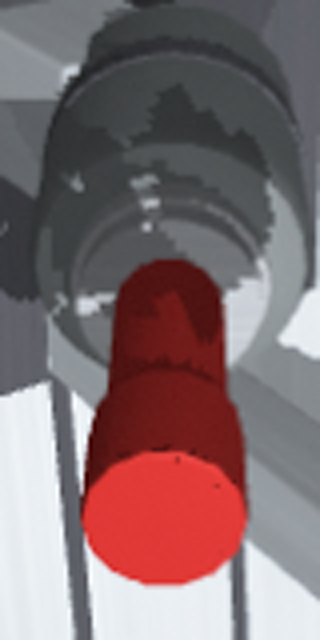

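```bash
python3 - <<'E'
import pickle
from h import *
s,p=pickle.load(open('w3.pkl','rb'))
P=pickle.load(open('P0.pkl','rb'))
a=onz(p,(311.8,202.8),.183);b=onz(p,(313.2,196.4),.165);c=onz(p,(310.6,358.9),.2346)
print(a,b,c,c-a)
c1=lambda x,y:(180+x/4,120+y/4)
c3=lambda x,y:(200+x/4,160+y/4)
print(tri([(p,(311.8,202.8)),(P['side'],c1(424,358)),(P['scene'],c3(490,291))]))
print(tri([(p,(310.6,358.9)),(P['side'],c1(607,243)),(P['scene'],c3(333,157))]))
for A,z in ((c1(424,358),.183),(c1(607,243),.2346)): print(onz(P['side'],A,z))
for A,z in ((c3(490,291),.183),(c3(333,157),.2346)): print(onz(P['scene'],A,z))
# plate/beam edges for yaw: plate front edge pixels (209,64)-(229,342) on z~?
for q in [(209,64),(229,342)]:
  for z in (0.01,): print(onz(p,q,z))
E
```

```text
[0.56449027 0.02353918 0.183     ] [0.57815097 0.02258906 0.165     ] [ 0.52168789 -0.07844955  0.2346    ] [-0.04280237 -0.10198873  0.0516    ]
(array([0.56517276, 0.02337754, 0.18143754]), [np.float64(0.00042967752627654616), np.float64(0.00042337311591398474), np.float64(0.0006811873656858094)])
(array([ 0.52177269, -0.0782126 ,  0.23366451]), [np.float64(0.0008200179975169432), np.float64(0.000713270264341991), np.float64(0.00012871668691401573)])
[0.56348215 0.02431769 0.183     ]
[ 0.52027498 -0.07624647  0.2346    ]
[0.56771388 0.02442019 0.183     ]
[ 0.52322985 -0.07772102  0.2346    ]
[0.55893304 0.13964289 0.01      ]
[ 0.53643716 -0.19723907  0.01      ]
```

```bash
sed -i 's/radians(-4)/radians(-3.8)/' h.py; cat >> h.py <<'E'
SB=np.array([.5774,.0228,.165])
SROT=tpose(-STZ,[1,np.tan(psi),0])
def GROT(yaw=7.5): 
    y=np.radians(yaw-90); return tpose([0,0,-1],[np.cos(y),np.sin(y),0])
E
python3 - <<'E'
from rig import arm
from h import *
s=arm.sense()
plan(s,[.435,.29,.27],GROT(),12)
E
```

```text
n 12
{"dx":-0.62,"dy":-2.2,"dz":0.3,"wx":-0.035,"wy":-0.044,"wz":0.111},
{"dx":-0.85,"dy":-2.13,"dz":0.26,"wx":-0.035,"wy":-0.044,"wz":0.111},
{"dx":-1.07,"dy":-2.03,"dz":0.23,"wx":-0.035,"wy":-0.044,"wz":0.111},
{"dx":-1.28,"dy":-1.9,"dz":0.21,"wx":-0.035,"wy":-0.044,"wz":0.111},
{"dx":-1.47,"dy":-1.76,"dz":0.2,"wx":-0.035,"wy":-0.044,"wz":0.111},
{"dx":-1.65,"dy":-1.59,"dz":0.21,"wx":-0.035,"wy":-0.044,"wz":0.111},
{"dx":-1.81,"dy":-1.41,"dz":0.24,"wx":-0.035,"wy":-0.044,"wz":0.111},
{"dx":-1.94,"dy":-1.21,"dz":0.27,"wx":-0.035,"wy":-0.044,"wz":0.111},
{"dx":-2.05,"dy":-1,"dz":0.32,"wx":-0.035,"wy":-0.044,"wz":0.111},
{"dx":-2.13,"dy":-0.78,"dz":0.39,"wx":-0.035,"wy":-0.044,"wz":0.111},
{"dx":-2.19,"dy":-0.55,"dz":0.46,"wx":-0.035,"wy":-0.044,"wz":0.111},
{"dx":-2.22,"dy":-0.32,"dz":0.54,"wx":-0.035,"wy":-0.044,"wz":0.111},
```

Call:
{"fn": "play_rows", "kwargs": {
  "deltas": [
    {"dx": -0.6,"dy": -2.2,"dz": 0.3,"wx": -0.035,"wy": -0.044,"wz": 0.111},
    {"dx": -0.9,"dy": -2.1,"dz": 0.3,"wx": -0.035,"wy": -0.044,"wz": 0.111},
    {"dx": -1.1,"dy": -2.0,"dz": 0.2,"wx": -0.035,"wy": -0.044,"wz": 0.111},
    {"dx": -1.3,"dy": -1.9,"dz": 0.2,"wx": -0.035,"wy": -0.044,"wz": 0.111},
    {"dx": -1.5,"dy": -1.8,"dz": 0.2,"wx": -0.035,"wy": -0.044,"wz": 0.111},
    {"dx": -1.6,"dy": -1.6,"dz": 0.2,"wx": -0.035,"wy": -0.044,"wz": 0.111},
    {"dx": -1.8,"dy": -1.4,"dz": 0.2,"wx": -0.035,"wy": -0.044,"wz": 0.111},
    {"dx": -1.9,"dy": -1.2,"dz": 0.3,"wx": -0.035,"wy": -0.044,"wz": 0.111},
    {"dx": -2.0,"dy": -1.0,"dz": 0.3,"wx": -0.035,"wy": -0.044,"wz": 0.111},
    {"dx": -2.1,"dy": -0.8,"dz": 0.4,"wx": -0.035,"wy": -0.044,"wz": 0.111},
    {"dx": -2.2,"dy": -0.6,"dz": 0.5,"wx": -0.035,"wy": -0.044,"wz": 0.111},
    {"dx": -2.2,"dy": -0.3,"dz": 0.5,"wx": -0.035,"wy": -0.044,"wz": 0.111}
  ]
}}

```text
clock: 4.8
eef_pos: [0.4535, 0.2762, 0.2702]
ee_rot: [0.722, -0.692, -0.009, 0.002]
ft_force: [-0.2, -1.1, 0.4]
finger_gap: 0.996
```

```bash
python3 look.py w4; python3 - <<'E'
import pickle
from h import *
s,p=pickle.load(open('w4.pkl','rb'))
plan(s,[.4445,.2905,.25],GROT())
E
```

```text
4.8 [0.4535 0.2762 0.2702] [ 0.35  -0.044  1.903  0.014  1.294  1.875] [-0.2 -1.1  0.4] 0.9957830298750481
n 1
{"dx":-1.45,"dy":0.81,"dz":2.04,"wx":0.015,"wy":0.01,"wz":-0.089},
```

View pics/w4.png

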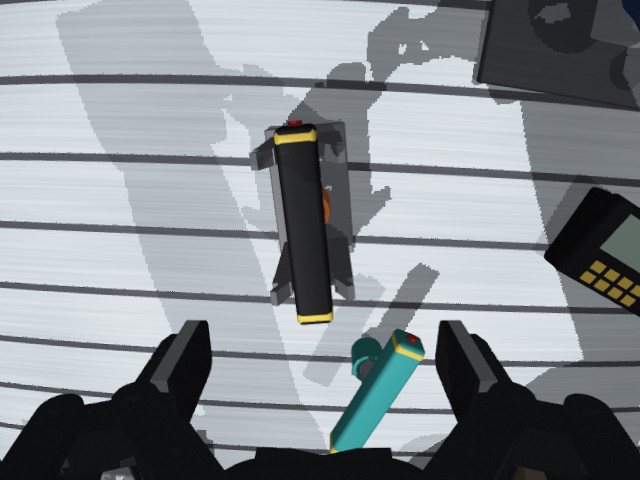

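```bash
python3 - <<'E'
import pickle,cv2
from h import *
s,p=pickle.load(open('w4.pkl','rb'))
cv2.imwrite('pics/c7.png',cv2.resize(p['frame'][110:340,240:370],None,fx=2.6,fy=2.6,interpolation=cv2.INTER_CUBIC))
E
```

```text
(no output)
```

View pics/c7.png

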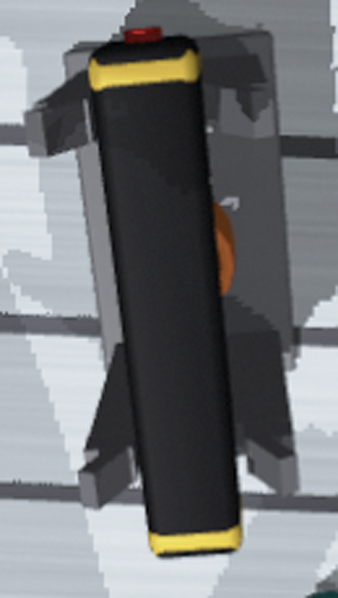

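```bash
python3 - <<'E'
import pickle,cv2
from h import *
s,p=pickle.load(open('w4.pkl','rb'))
Q=[onz(p,(240+x/2.6,110+y/2.6),.122) for x,y in [(91,60),(199,55),(153,553),(241,549)]]
for q in Q: print(q)
r=(Q[0]+Q[1])/2;t=(Q[2]+Q[3])/2;print((r+t)/2,np.linalg.norm(r-t),np.degrees(np.arctan2(*(r-t)[1::-1])))
# stand base-plate corners z~.006
for q in [(65,50),(270,32),(290,370)]: print(onz(p,(240+q[0]/2.6,110+q[1]/2.6),.006))
# upright tips z ~.122
E
```

```text
[0.51487552 0.31084148 0.122     ]
[0.51717044 0.2836088  0.122     ]
[0.37245745 0.29218865 0.122     ]
[0.37508598 0.26601893 0.122     ]
[0.44489735 0.28816446 0.122     ] 0.14340086209047967 7.259792929531155
[0.5071013  0.33438458 0.006     ]
[0.51632199 0.26105008 0.006     ]
[0.38704011 0.24563656 0.006     ]
```

Call:
{"fn": "play_rows", "kwargs": {
  "deltas": [
    {"dx": -1.3,"dy": 0.8,"dz": 3.0,"wx": 0.015,"wy": 0.01,"wz": -0.089},
    {"dx": 0,"dy": 0,"dz": 3.0,"wx": 0,"wy": 0,"wz": 0},
    {"dx": 0,"dy": 0,"dz": 0,"wx": 0,"wy": 0,"wz": 0}
  ]
}}

```text
clock: 5.22
eef_pos: [0.4479, 0.2858, 0.2087]
ee_rot: [0.751, -0.661, 0.001, 0.0]
ft_force: [-0.8, 0.7, -0.4]
finger_gap: 0.997
```

```bash
python3 look.py w5; python3 - <<'E'
import pickle
from h import *
s,p=pickle.load(open('w5.pkl','rb'))
plan(s,[.4447,.2893,.108],GROT(7.4))
E
```

```text
5.225 [0.4479 0.2858 0.2087] [ 3.770e-01  8.000e-03  1.967e+00 -1.000e-03  1.166e+00  1.821e+00] [-0.8  0.7 -0.4] 0.9972668816482502
n 2
{"dx":-0.2,"dy":0.14,"dz":5.03,"wy":-0.001,"wz":-0.001},
{"dx":-0.19,"dy":0.14,"dz":5.03,"wy":-0.001,"wz":-0.001},
```

View pics/w5.png

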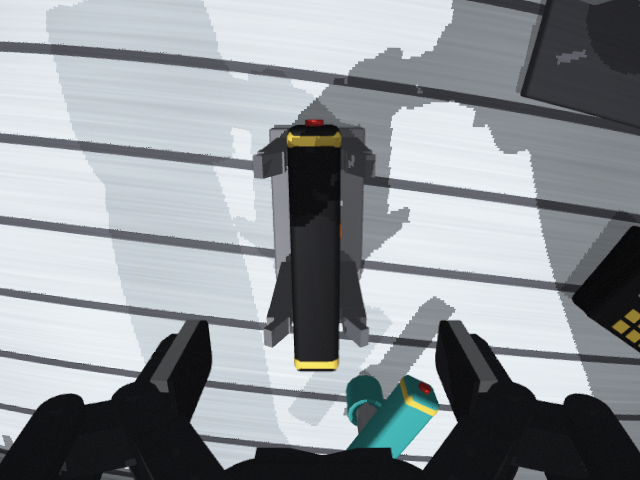

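```bash
python3 - <<'E'
import pickle,cv2
from h import *
s,p=pickle.load(open('w5.pkl','rb'))
r0=R.from_quat(s['ee_rot'])
Q=[onz(p,q,.122) for q in [(287.5,136),(341.5,135),(295.5,369.5),(339,369)]]
r=(Q[0]+Q[1])/2;t=(Q[2]+Q[3])/2;m=(r+t)/2;print(m,np.linalg.norm(r-t),np.degrees(np.arctan2(*(r-t)[1::-1])),np.linalg.norm(Q[0]-Q[1]),np.linalg.norm(Q[2]-Q[3]))
print(r0.inv().apply(m-s['eef_pos']))
cv2.imwrite('pics/c8.png',cv2.resize(p['frame'][110:390,250:380],None,fx=2.1,fy=2.1,interpolation=cv2.INTER_CUBIC))
# rod tip
for q in [(305,120),(323,120)]: print(onz(p,q,.113))
E
```

```text
[0.44450423 0.28849074 0.122     ] 0.14254514953881542 7.565869444530815 0.027571879045150224 0.02737260522773729
[-0.0031591   0.00304151  0.08664824]
[0.52174658 0.30388259 0.113     ]
[0.5229361  0.29447974 0.113     ]
```

View pics/c8.png

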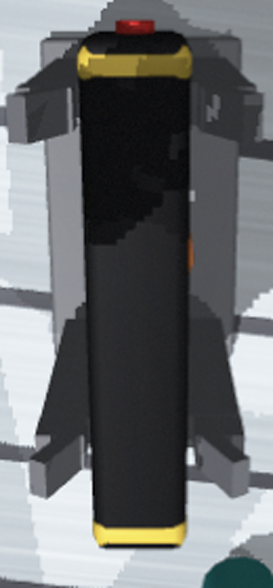

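Call:
{"fn": "play_rows", "kwargs": {
  "deltas": [
    {"dx": -0.35,"dy": 0.3,"dz": 4.0,"wx": 0,"wy": 0,"wz": 0},
    {"dx": 0,"dy": 0,"dz": 3.0,"wx": 0,"wy": 0,"wz": 0},
    {"dx": 0,"dy": 0,"dz": 0,"wx": 0,"wy": 0,"wz": 0}
  ]
}}

```text
clock: 5.65
eef_pos: [0.4513, 0.2885, 0.146]
ee_rot: [0.75, -0.662, 0.004, -0.006]
ft_force: [-0.1, 0.2, -0.0]
finger_gap: 1.003
```

```bash
python3 look.py w6; python3 - <<'E'
import pickle
from h import *
s,p=pickle.load(open('w6.pkl','rb'))
plan(s,[.4446,.289,.108],GROT(7.5))
E
```

```text
5.65 [0.4513 0.2885 0.146 ] [ 0.38   0.086  2.011 -0.003  1.029  1.828] [-0.1  0.2 -0. ] 1.003330659798209
n 1
{"dx":-0.13,"dy":0.71,"dz":3.79,"wx":-0.015,"wy":0.002,"wz":-0.006},
```

View pics/w6.png

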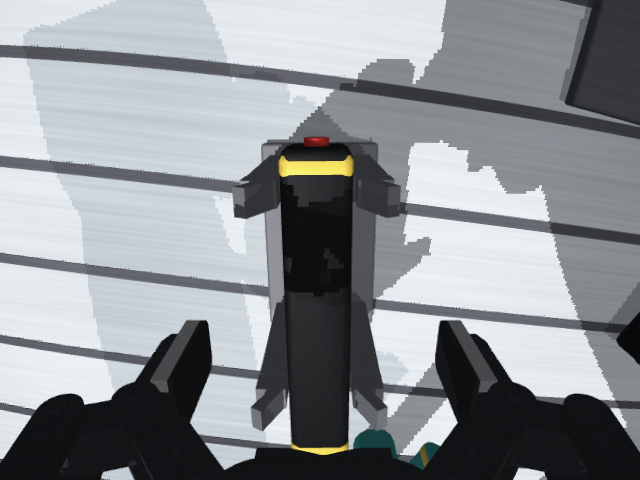

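Call:
{"fn": "play_rows", "kwargs": {
  "deltas": [
    {"dx": -0.1,"dy": 0.7,"dz": 1.8,"wx": -0.015,"wy": 0,"wz": -0.006},
    {"dx": 0,"dy": 0,"dz": 1.0,"wx": 0,"wy": 0,"wz": 0},
    {"dx": 0,"dy": 0,"dz": 0,"wx": 0,"wy": 0,"wz": 0}
  ]
}}

```text
clock: 6.08
eef_pos: [0.4479, 0.2897, 0.1223]
ee_rot: [0.752, -0.659, 0.002, -0.005]
ft_force: [-0.4, -0.5, 1.0]
finger_gap: 1.002
```

```bash
python3 look.py w7; python3 - <<'E'
import pickle
from h import *
s,p=pickle.load(open('w7.pkl','rb'))
plan(s,[.4446,.289,.108],GROT(7.5))
Q=[onz(p,(c,300),.122) for c in (280,283)]
E
```

```text
6.075 [0.4479 0.2897 0.1223] [3.830e-01 1.170e-01 2.027e+00 2.000e-03 9.870e-01 1.822e+00] [-0.4 -0.5  1. ] 1.0024216157251165
n 1
{"dx":0.04,"dy":0.35,"dz":1.42,"wx":-0.01,"wy":0.004},
```

View pics/w7.png

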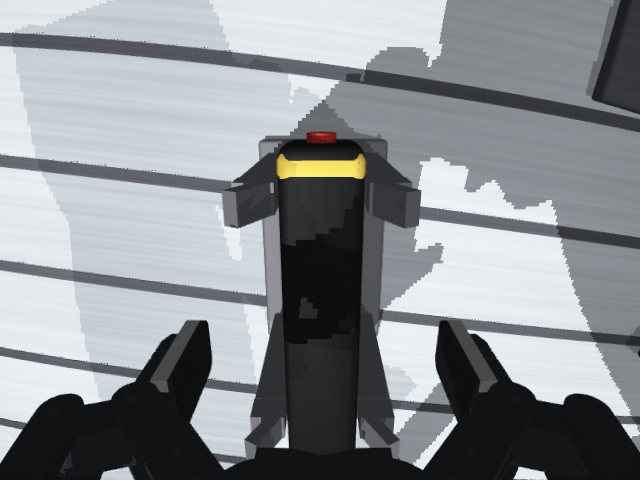

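Call:
{"fn": "play_rows", "kwargs": {
  "deltas": [
    {"dx": 0,"dy": 0.4,"dz": 1.0,"wx": -0.01,"wy": 0,"wz": 0},
    {"dx": 0,"dy": 0.1,"dz": 0.6,"wx": 0,"wy": 0,"wz": 0},
    {"dx": 0,"dy": 0,"dz": 0,"wx": 0,"wy": 0,"wz": 0}
  ]
}}

```text
clock: 6.5
eef_pos: [0.4431, 0.2895, 0.106]
ee_rot: [0.752, -0.659, -0.002, -0.002]
ft_force: [-0.6, -0.1, -0.7]
finger_gap: 1.001
```

```bash
python3 look.py w8; python3 - <<'E'
import pickle
from h import *
s,p=pickle.load(open('w8.pkl','rb'))
plan(s,[.4446,.289,.108],GROT(7.5))
E
```

```text
6.5 [0.4431 0.2895 0.106 ] [0.385 0.136 2.04  0.005 0.964 1.822] [-0.6 -0.1 -0.7] 1.001207254574789
n 1
{"dx":0.07,"dy":-0.15,"dz":-0.2,"wy":0.005},
```

Correct slightly and close.

Call:
{"fn": "play_rows", "kwargs": {
  "deltas": [
    {"dx": 0.05,"dy": -0.15,"dz": -0.2,"wx": 0,"wy": 0.005,"wz": 0},
    {"dx": 0,"dy": 0,"dz": 0,"wx": 0,"wy": 0,"wz": 0}
  ]
}}

```text
clock: 6.8
eef_pos: [0.4453, 0.2893, 0.1088]
ee_rot: [0.752, -0.659, 0.001, -0.0]
ft_force: [-0.3, 0.1, 0.2]
finger_gap: 0.998
```

Call:
{"fn": "play_rows", "kwargs": {
  "deltas": [
    {"dx": 0,"dy": 0,"dz": 0,"wx": 0,"wy": 0,"wz": 0},
    {"dx": 0,"dy": 0,"dz": 0,"wx": 0,"wy": 0,"wz": 0},
    {"dx": 0,"dy": 0,"dz": 0,"wx": 0,"wy": 0,"wz": 0},
    {"dx": 0,"dy": 0,"dz": 0,"wx": 0,"wy": 0,"wz": 0},
    {"dx": 0,"dy": 0,"dz": 0,"wx": 0,"wy": 0,"wz": 0},
    {"dx": 0,"dy": 0,"dz": 0,"wx": 0,"wy": 0,"wz": 0}
  ],
  "claw": 0
}}

```text
clock: 7.55
eef_pos: [0.4458, 0.2895, 0.1095]
ee_rot: [0.752, -0.659, 0.001, -0.001]
ft_force: [0.5, 0.0, 0.3]
finger_gap: 0.32
```

```bash
python3 look.py w9
```

```text
7.55 [0.4458 0.2895 0.1095] [ 3.850e-01  1.350e-01  2.034e+00 -1.000e-03  9.700e-01  1.826e+00] [0.5 0.  0.3] 0.3201379200915398
```

View pics/w9.png

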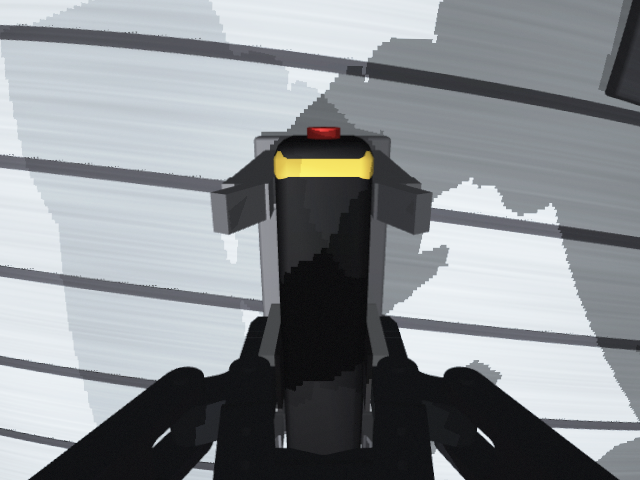

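```bash
python3 - <<'E'
import pickle,cv2
from h import *
s,p=pickle.load(open('w9.pkl','rb'))
cv2.imwrite('pics/c9.png',cv2.resize(p['frame'][115:195,260:390],None,fx=6,fy=6,interpolation=cv2.INTER_CUBIC))
r0=R.from_quat(s['ee_rot']);gx=np.array([np.cos(np.radians(7.5)),np.sin(np.radians(7.5)),0])
print(r0.as_matrix().round(3))
for q,z in [((324,153),.122),((324,128),.113),((324,178),.122)]:
    X=onz(p,q,z);print((X-s['eef_pos'])@gx, r0.inv().apply(X-s['eef_pos']))
for n,f in (('w5',None),('w7',None)):
    pass
E
```

```text
[[ 0.131 -0.991  0.003]
 [-0.991 -0.131  0.   ]
 [ 0.    -0.003 -1.   ]]
0.07136925958301302 [ 0.00114888 -0.07140463 -0.01230242]
0.0775285509385277 [ 0.00116628 -0.07753803 -0.00328475]
0.06444990061060842 [ 0.00115077 -0.0644853  -0.0123223 ]
```

View pics/c9.png

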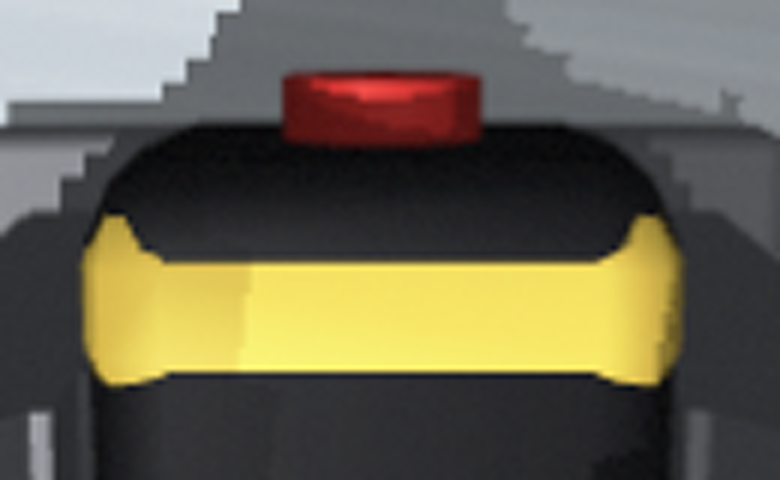

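Call:
{"fn": "play_rows", "kwargs": {
  "deltas": [
    {"dx": 0,"dy": 0,"dz": -1.0,"wx": 0,"wy": 0,"wz": 0},
    {"dx": 0,"dy": 0,"dz": -3.0,"wx": 0,"wy": 0,"wz": 0},
    {"dx": 0,"dy": 0,"dz": -4.0,"wx": 0,"wy": 0,"wz": 0},
    {"dx": 0,"dy": 0,"dz": -4.0,"wx": 0,"wy": 0,"wz": 0},
    {"dx": 0,"dy": 0,"dz": -4.0,"wx": 0,"wy": 0,"wz": 0},
    {"dx": 0,"dy": 0,"dz": -2.0,"wx": 0,"wy": 0,"wz": 0}
  ]
}}

```text
clock: 8.35
eef_pos: [0.4416, 0.288, 0.2902]
ee_rot: [0.752, -0.659, -0.002, 0.005]
ft_force: [0.8, 0.3, -2.4]
finger_gap: 0.319
```

```bash
python3 look.py w10; python3 - <<'E'
import pickle
from h import *
s,p=pickle.load(open('w10.pkl','rb'))
print(R.from_quat(s['ee_rot']).as_matrix().round(3))
plan(s,SB+STZ*.165,SROT,14)
E
```

```text
8.35 [0.4416 0.288  0.2902] [ 3.860e-01 -6.600e-02  1.888e+00 -1.000e-03  1.332e+00  1.826e+00] [ 0.8  0.3 -2.4] 0.31920634881003995
[[ 0.131 -0.991 -0.01 ]
 [-0.991 -0.131 -0.005]
 [ 0.004  0.011 -1.   ]]
n 14
{"dx":1.87,"dy":-0.05,"dz":-0.06,"wx":0.031,"wy":0.037,"wz":-0.095},
{"dx":1.87,"dy":0.13,"wx":0.031,"wy":0.037,"wz":-0.095},
{"dx":1.85,"dy":0.3,"dz":0.07,"wx":0.031,"wy":0.037,"wz":-0.095},
{"dx":1.81,"dy":0.48,"dz":0.12,"wx":0.031,"wy":0.037,"wz":-0.095},
{"dx":1.75,"dy":0.65,"dz":0.17,"wx":0.031,"wy":0.037,"wz":-0.095},
{"dx":1.67,"dy":0.82,"dz":0.21,"wx":0.031,"wy":0.037,"wz":-0.095},
{"dx":1.58,"dy":0.98,"dz":0.24,"wx":0.031,"wy":0.037,"wz":-0.095},
{"dx":1.47,"dy":1.13,"dz":0.26,"wx":0.031,"wy":0.037,"wz":-0.095},
{"dx":1.35,"dy":1.27,"dz":0.28,"wx":0.031,"wy":0.037,"wz":-0.095},
{"dx":1.21,"dy":1.4,"dz":0.29,"wx":0.031,"wy":0.037,"wz":-0.095},
{"dx":1.06,"dy":1.52,"dz":0.28,"wx":0.031,"wy":0.037,"wz":-0.095},
{"dx":0.9,"dy":1.62,"dz":0.27,"wx":0.031,"wy":0.037,"wz":-0.095},
{"dx":0.73,"dy":1.71,"dz":0.25,"wx":0.031,"wy":0.037,"wz":-0.095},
{"dx":0.56,"dy":1.77,"dz":0.22,"wx":0.031,"wy":0.037,"wz":-0.095},
```

View pics/w10.png

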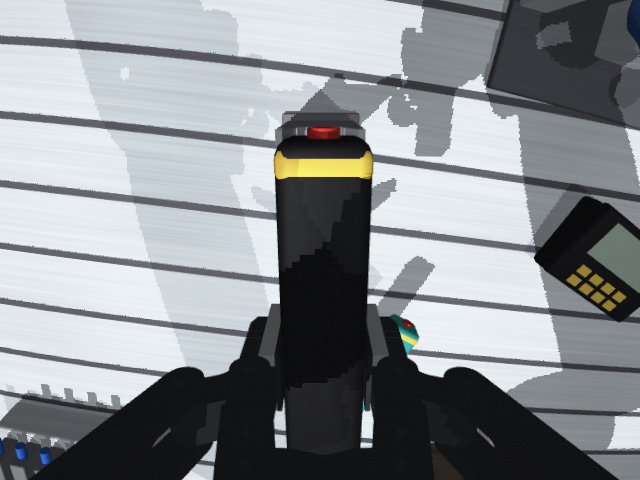

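Call:
{"fn": "play_rows", "kwargs": {
  "deltas": [
    {"dx": 1.9,"dy": -0.1,"dz": -0.2,"wx": 0.031,"wy": 0.037,"wz": -0.095},
    {"dx": 1.9,"dy": 0.1,"dz": 0,"wx": 0.031,"wy": 0.037,"wz": -0.095},
    {"dx": 1.9,"dy": 0.3,"dz": 0,"wx": 0.031,"wy": 0.037,"wz": -0.095},
    {"dx": 1.8,"dy": 0.5,"dz": 0.1,"wx": 0.031,"wy": 0.037,"wz": -0.095},
    {"dx": 1.8,"dy": 0.6,"dz": 0.1,"wx": 0.031,"wy": 0.037,"wz": -0.095},
    {"dx": 1.7,"dy": 0.8,"dz": 0.2,"wx": 0.031,"wy": 0.037,"wz": -0.095},
    {"dx": 1.6,"dy": 1.0,"dz": 0.2,"wx": 0.031,"wy": 0.037,"wz": -0.095},
    {"dx": 1.5,"dy": 1.1,"dz": 0.2,"wx": 0.031,"wy": 0.037,"wz": -0.095},
    {"dx": 1.3,"dy": 1.3,"dz": 0.2,"wx": 0.031,"wy": 0.037,"wz": -0.095},
    {"dx": 1.2,"dy": 1.4,"dz": 0.2,"wx": 0.031,"wy": 0.037,"wz": -0.095}
  ]
}}

```text
clock: 9.65
eef_pos: [0.469, 0.0978, 0.2952]
ee_rot: [0.952, -0.21, 0.223, 0.012]
ft_force: [0.0, -0.7, -3.0]
finger_gap: 0.318
```

```bash
python3 look.py w11; python3 - <<'E'
import pickle
from h import *
s,p=pickle.load(open('w11.pkl','rb'))
plan(s,SB+STZ*.165,SROT)
E
```

```text
9.65 [0.469  0.0978 0.2952] [ 0.063 -0.406  2.196 -0.178  0.93   0.572] [ 0.  -0.7 -3. ] 0.31779210599476304
n 3
{"dx":1.35,"dy":1.89,"dz":0.31,"wx":0.039,"wy":0.051,"wz":-0.113},
{"dx":1.11,"dy":2.04,"dz":0.3,"wx":0.039,"wy":0.051,"wz":-0.113},
{"dx":0.86,"dy":2.16,"dz":0.27,"wx":0.039,"wy":0.051,"wz":-0.113},
```

Call:
{"fn": "play_rows", "kwargs": {
  "deltas": [
    {"dx": 1.3,"dy": 1.9,"dz": 0.2,"wx": 0.039,"wy": 0.051,"wz": -0.113},
    {"dx": 1.1,"dy": 2.0,"dz": 0.2,"wx": 0.039,"wy": 0.051,"wz": -0.113},
    {"dx": 0.9,"dy": 2.1,"dz": 0.2,"wx": 0.039,"wy": 0.051,"wz": -0.113},
    {"dx": 0,"dy": 0,"dz": 0,"wx": 0,"wy": 0,"wz": 0}
  ]
}}

```text
clock: 10.2
eef_pos: [0.4782, 0.0288, 0.2968]
ee_rot: [0.955, -0.03, 0.296, 0.009]
ft_force: [0.1, 0.2, -2.6]
finger_gap: 0.321
```

```bash
python3 - <<'E'
import cv2
from look import *
s,p=look('w12')
rt=R.from_quat(s['ee_rot'])
print(rt.inv().apply(SB+STZ*.165-s['eef_pos']))
plan(s,SB+STZ*.165,SROT)
for n in('side','scene'):
    q=vision.camera(n);pickle.dump(q,open(n+'12.pkl','wb'))
    c=q['frame'][120:270,200:400] if n=='side' else q['frame'][140:290,220:420]
    cv2.imwrite(f'pics/{n}12.png',cv2.resize(c,None,fx=4,fy=4,interpolation=cv2.INTER_CUBIC))
E
```

```text
10.2 [0.4782 0.0288 0.2968] [-0.186 -0.522  2.3    0.1    0.768 -0.175] [ 0.1  0.2 -2.6] 0.321035697666446
[ 0.00585086 -0.00056593 -0.00011841]
n 1
{"dx":0.59,"dy":-0.06,"dz":-0.01,"wx":-0.002,"wy":0.009,"wz":0.003},
```

View pics/w12.png

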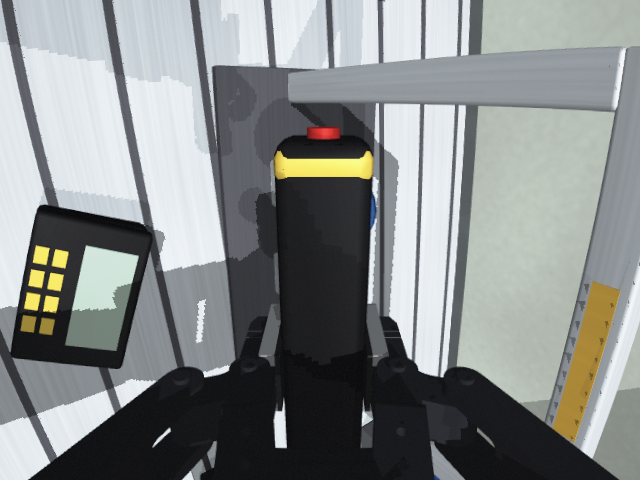

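View pics/side12.png

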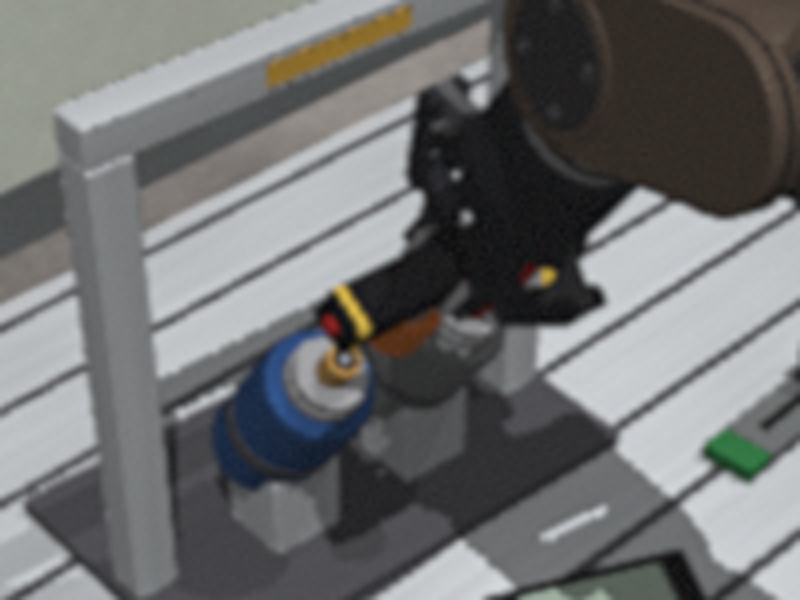

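View pics/scene12.png

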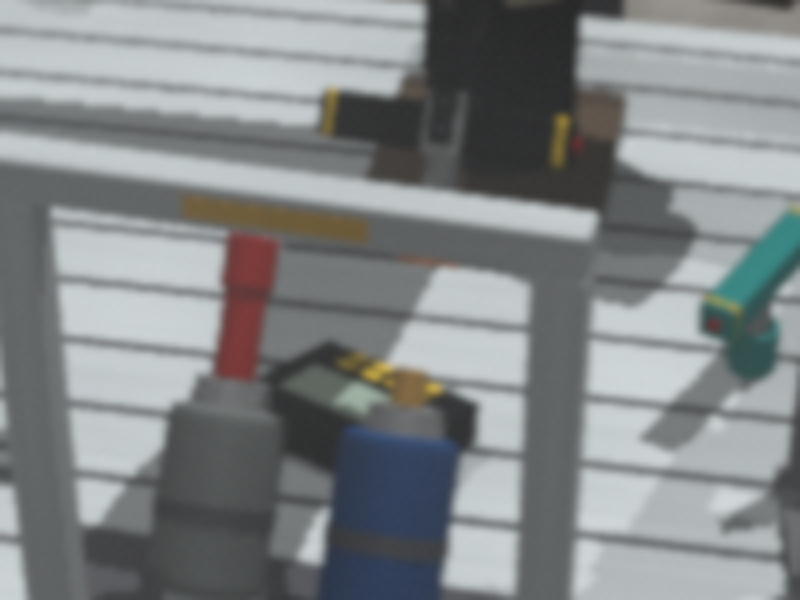

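```bash
python3 - <<'E'
from h import *
import pickle
s,p=pickle.load(open('w12.pkl','rb'));a=pickle.load(open('side12.pkl','rb'));b=pickle.load(open('scene12.pkl','rb'))
rt=R.from_quat(s['ee_rot'])
g=lambda v:s['eef_pos']+rt.apply(v)
rod=g([0,-.078,.0015])
print(rod,proj(a,rod),proj(b,rod))
print(tri([(a,(282.7,201.5)),(b,(364.2,176))]))
# bands in scene: rod-end band centre 560,140 ; plain band 331,113
for y in (-.0675,.0675): print(proj(b,g([.014,y,.0015])),proj(b,g([.0,y,-.0125])))
print((220+560/4,140+140/4),(220+331/4,140+112/4))
# foot rim
print('foot rim',proj(a,g([0,0,.0815])))
E
```

```text
[0.48392678 0.10659801 0.29550047] [[281.3966834  201.69915228]] [[364.53112192 176.16246949]]
(array([0.48253586, 0.10514619, 0.2954398 ]), [np.float64(0.0006643529429055564), np.float64(0.0006643529429057006)])
[[359.27848593 175.05296023]] [[360.9136038  169.55516336]]
[[302.15397598 167.58948276]] [[304.3182657 162.2629991]]
(360.0, 175.0) (302.75, 168.0)
foot rim [[297.45116161 201.31416351]]
```

Call:
{"fn": "play_rows", "kwargs": {
  "deltas": [
    {"dx": 0.6,"dy": 0,"dz": 1.5,"wx": -0.002,"wy": 0.009,"wz": 0.003},
    {"dx": 0,"dy": 0,"dz": 1.5,"wx": 0,"wy": 0,"wz": 0},
    {"dx": 0,"dy": 0,"dz": 0,"wx": 0,"wy": 0,"wz": 0}
  ]
}}

```text
clock: 10.72
eef_pos: [0.5013, 0.0321, 0.2752]
ee_rot: [0.954, -0.029, 0.3, 0.008]
ft_force: [0.3, 0.5, -3.0]
finger_gap: 0.317
```

```bash
cat > st.py <<'E'
from rig import arm
from h import *
def st():
    s=arm.sense();rt=R.from_quat(s['ee_rot']);e=SROT.inv().apply(s['eef_pos']-SB)
    print(s['clock'],'in stem-tool frame mm',(e*1000).round(2),'rot err',(SROT.inv()*rt).as_rotvec().round(4),'F tool',rt.inv().apply(s['ft_force']).round(2),'M',rt.inv().apply(s['moment']).round(2))
    return s
if __name__=='__main__': st()
E
python3 st.py
```

```text
10.725 in stem-tool frame mm [   0.52   -4.2  -134.13] rot err [ 0.0045 -0.0019 -0.0031] F tool [-1.51 -0.53  2.62] M [ 0.07 -0.57 -0.02]
```

Call:
{"fn": "play_rows", "kwargs": {
  "deltas": [
    {"dx": -0.05,"dy": 0.4,"dz": 0.8,"wx": -0.004,"wy": 0.002,"wz": 0.003},
    {"dx": 0,"dy": 0,"dz": 0.6,"wx": 0,"wy": 0,"wz": 0},
    {"dx": 0,"dy": 0,"dz": 0,"wx": 0,"wy": 0,"wz": 0}
  ]
}}

```text
clock: 11.1
eef_pos: [0.5091, 0.0279, 0.2628]
ee_rot: [0.953, -0.031, 0.3, 0.01]
ft_force: [0.1, -0.3, -2.3]
finger_gap: 0.316
```

```bash
python3 st.py
```

```text
11.1 in stem-tool frame mm [-3.0000e-02 -5.6000e-01 -1.1941e+02] rot err [ 0.0008 -0.0002 -0.0003] F tool [-1.19  0.27  1.93] M [ 0.02 -0.53  0.  ]
```

Call:
{"fn": "play_rows", "kwargs": {
  "deltas": [
    {"dx": 0,"dy": 0.03,"dz": 0.7,"wx": 0,"wy": 0,"wz": 0},
    {"dx": 0,"dy": 0,"dz": 0.5,"wx": 0,"wy": 0,"wz": 0},
    {"dx": 0,"dy": 0,"dz": 0,"wx": 0,"wy": 0,"wz": 0}
  ]
}}

```text
clock: 11.48
eef_pos: [0.5165, 0.0269, 0.2527]
ee_rot: [0.953, -0.032, 0.301, 0.01]
ft_force: [0.6, 0.8, -3.1]
finger_gap: 0.32
```

```bash
python3 - <<'E'
from st import st
from look import *
st()
for n in('side','scene'):
    q=vision.camera(n);pickle.dump(q,open(n+'13.pkl','wb'))
    c=q['frame'][160:260,220:350] if n=='side' else q['frame'][160:260,260:390]
    cv2.imwrite(f'pics/{n}13.png',cv2.resize(c,None,fx=6,fy=6,interpolation=cv2.INTER_CUBIC))
E
```

```text
11.475 in stem-tool frame mm [ 3.0000e-01 -8.0000e-02 -1.0687e+02] rot err [0.0006 0.0005 0.    ] F tool [-1.37 -0.85  2.84] M [ 0.04 -0.53  0.01]
```

View pics/side13.png

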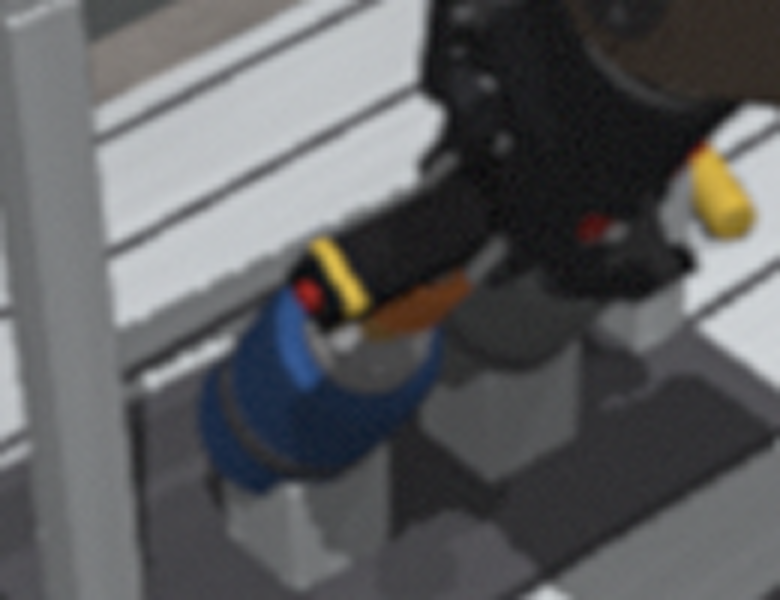

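View pics/scene13.png

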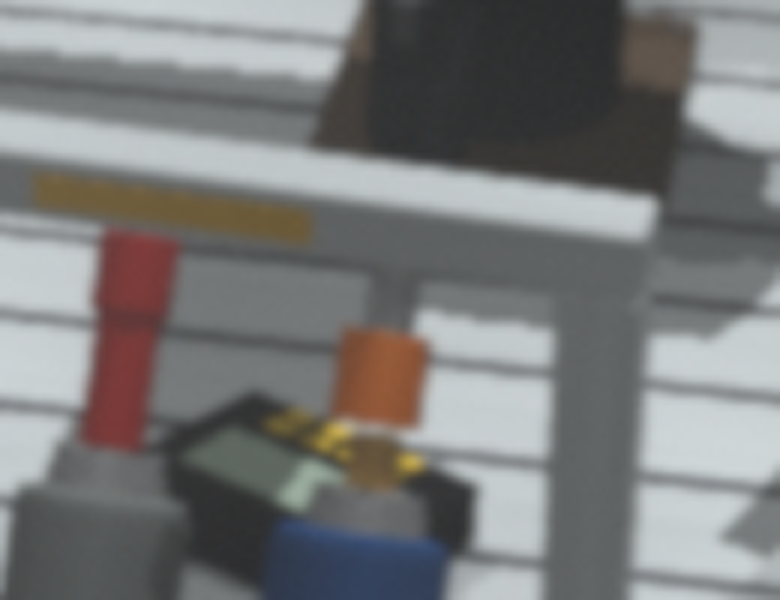

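Call:
{"fn": "play_rows", "kwargs": {
  "deltas": [
    {"dx": -0.02,"dy": 0,"dz": 0.5,"wx": 0,"wy": 0,"wz": 0},
    {"dx": 0,"dy": 0,"dz": 0.3,"wx": 0,"wy": 0,"wz": 0},
    {"dx": 0,"dy": 0,"dz": 0,"wx": 0,"wy": 0,"wz": 0}
  ]
}}

```text
clock: 11.95
eef_pos: [0.5213, 0.0266, 0.2465]
ee_rot: [0.953, -0.032, 0.301, 0.01]
ft_force: [-0.1, 0.1, -2.7]
finger_gap: 0.32
```

```bash
python3 st.py
```

```text
11.95 in stem-tool frame mm [ 7.000e-01 -6.000e-02 -9.895e+01] rot err [ 0.0004  0.002  -0.0001] F tool [-1.62 -0.07  2.16] M [ 0.04 -0.49 -0.  ]
```

Call:
{"fn": "play_rows", "kwargs": {
  "deltas": [
    {"dx": -0.07,"dy": 0,"dz": 0.5,"wx": 0,"wy": -0.002,"wz": 0},
    {"dx": -0.02,"dy": 0,"dz": 0.4,"wx": 0,"wy": 0,"wz": 0},
    {"dx": 0,"dy": 0,"dz": 0.3,"wx": 0,"wy": 0,"wz": 0}
  ]
}}

```text
clock: 12.32
eef_pos: [0.5282, 0.0262, 0.2364]
ee_rot: [0.953, -0.031, 0.301, 0.01]
ft_force: [-1.6, -0.5, -0.2]
finger_gap: 0.319
```

```bash
python3 st.py
```

```text
12.325 in stem-tool frame mm [  0.53  -0.09 -86.79] rot err [ 0.0004  0.0011 -0.0004] F tool [-1.36  0.61 -0.74] M [-0.01 -0.53  0.02]
```

Call:
{"fn": "play_rows", "kwargs": {
  "deltas": [
    {"dx": -0.04,"dy": 0,"dz": 0.2,"wx": 0,"wy": 0,"wz": 0},
    {"dx": 0,"dy": 0,"dz": 0.2,"wx": 0,"wy": 0,"wz": 0}
  ]
}}

```text
clock: 12.58
eef_pos: [0.5305, 0.026, 0.233]
ee_rot: [0.953, -0.031, 0.301, 0.01]
ft_force: [-1.5, -0.9, -1.0]
finger_gap: 0.32
```

```bash
python3 st.py
```

```text
12.575 in stem-tool frame mm [ 5.000e-01 -6.000e-02 -8.261e+01] rot err [ 0.0003  0.0018 -0.0004] F tool [-1.79  1.02 -0.  ] M [ 0.02 -0.57 -0.01]
```

Call:
{"fn": "play_rows", "kwargs": {
  "deltas": [
    {"dx": -0.04,"dy": 0,"dz": 0.2,"wx": 0,"wy": 0,"wz": 0},
    {"dx": 0,"dy": 0,"dz": 0.2,"wx": 0,"wy": 0,"wz": 0}
  ]
}}

```text
clock: 12.82
eef_pos: [0.5326, 0.0258, 0.2301]
ee_rot: [0.953, -0.031, 0.301, 0.01]
ft_force: [-5.4, 0.9, 2.9]
finger_gap: 0.32
```

```bash
python3 st.py
```

```text
12.825 in stem-tool frame mm [ 5.900e-01 -6.000e-02 -7.909e+01] rot err [ 0.0003  0.0018 -0.001 ] F tool [-2.82 -0.51 -5.49] M [-0.11 -0.89  0.02]
```

Call:
{"fn": "play_rows", "kwargs": {
  "deltas": [
    {"dx": -0.05,"dy": 0,"dz": 0.2,"wx": 0,"wy": 0,"wz": 0},
    {"dx": 0,"dy": 0,"dz": 0.15,"wx": 0,"wy": 0,"wz": 0}
  ]
}}

```text
clock: 13.08
eef_pos: [0.5342, 0.0257, 0.2281]
ee_rot: [0.953, -0.031, 0.301, 0.01]
ft_force: [-9.0, 0.5, 4.9]
finger_gap: 0.316
```

```bash
python3 st.py
```

```text
13.075 in stem-tool frame mm [ 6.700e-01 -5.000e-02 -7.651e+01] rot err [ 0.0002  0.0012 -0.0016] F tool [-4.56  0.1  -9.19] M [-0.14 -1.09 -0.05]
```

Call:
{"fn": "play_rows", "kwargs": {
  "deltas": [
    {"dx": -0.12,"dy": 0,"dz": 0.17,"wx": 0,"wy": 0,"wz": 0},
    {"dx": -0.05,"dy": 0,"dz": 0.15,"wx": 0,"wy": 0,"wz": 0}
  ]
}}

```text
clock: 13.32
eef_pos: [0.535, 0.0256, 0.2269]
ee_rot: [0.953, -0.031, 0.302, 0.01]
ft_force: [-14.7, -1.1, 10.7]
finger_gap: 0.321
```

```bash
python3 st.py
```

```text
13.325 in stem-tool frame mm [ 6.800e-01 -2.000e-02 -7.505e+01] rot err [ 0.0001  0.0026 -0.0022] F tool [ -5.78   2.09 -17.15] M [-0.19 -1.45  0.09]
```

Call:
{"fn": "play_rows", "kwargs": {
  "deltas": [
    {"dx": -0.03,"dy": 0,"dz": 0.12,"wx": 0,"wy": 0,"wz": 0},
    {"dx": -0.03,"dy": 0,"dz": 0.12,"wx": 0,"wy": 0,"wz": 0},
    {"dx": 0,"dy": 0,"dz": 0.12,"wx": 0,"wy": 0,"wz": 0}
  ]
}}

```text
clock: 13.7
eef_pos: [0.5353, 0.0257, 0.2271]
ee_rot: [0.954, -0.029, 0.3, 0.01]
ft_force: [-15.2, 0.2, 10.0]
finger_gap: 0.319
```

```bash
python3 st.py; python3 look.py w14
```

```text
13.7 in stem-tool frame mm [  1.06  -0.1  -75.07] rot err [ 0.0004 -0.0018 -0.0045] F tool [ -6.74   0.75 -16.86] M [-0.22 -1.59  0.01]
13.7 [0.5353 0.0257 0.2271] [-0.167 -0.281  2.267  0.11   0.551 -0.181] [-15.2   0.2  10. ] 0.31942600422554973
```

View pics/w14.png

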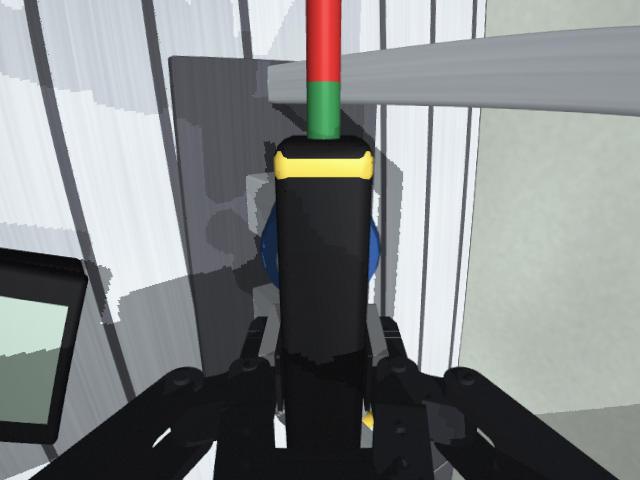

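Call:
{"fn": "play_rows", "kwargs": {
  "deltas": [
    {"dx": -0.15,"dy": 0,"dz": 0.12,"wx": 0,"wy": 0.002,"wz": 0.003},
    {"dx": -0.1,"dy": 0,"dz": 0.12,"wx": 0,"wy": 0,"wz": 0.002},
    {"dx": -0.1,"dy": 0,"dz": 0.12,"wx": 0,"wy": 0,"wz": 0},
    {"dx": -0.05,"dy": 0,"dz": 0.12,"wx": 0,"wy": 0,"wz": 0}
  ]
}}

```text
clock: 14.25
eef_pos: [0.535, 0.0257, 0.2269]
ee_rot: [0.953, -0.03, 0.302, 0.01]
ft_force: [-12.6, -0.6, 9.4]
finger_gap: 0.317
```

```bash
python3 st.py
```

```text
14.25 in stem-tool frame mm [ 7.300e-01 -5.000e-02 -7.507e+01] rot err [-0.0001  0.0024 -0.0027] F tool [ -4.83   1.39 -14.95] M [-0.21 -1.41  0.06]
```

Call:
{"fn": "play_rows", "kwargs": {
  "deltas": [
    {"dx": -0.08,"dy": 0,"dz": 0.15,"wx": 0,"wy": 0,"wz": 0},
    {"dx": -0.08,"dy": 0,"dz": 0.15,"wx": 0,"wy": 0,"wz": 0},
    {"dx": -0.05,"dy": 0,"dz": 0.15,"wx": 0,"wy": 0,"wz": 0}
  ]
}}

```text
clock: 14.62
eef_pos: [0.5352, 0.0257, 0.227]
ee_rot: [0.953, -0.029, 0.301, 0.011]
ft_force: [-15.9, -1.1, 11.4]
finger_gap: 0.318
```

```bash
python3 st.py
```

```text
14.625 in stem-tool frame mm [  0.93  -0.09 -75.06] rot err [ 0.      0.0006 -0.0052] F tool [ -6.36   2.16 -18.42] M [-0.3  -1.6   0.03]
```

Call:
{"fn": "play_rows", "kwargs": {
  "deltas": [
    {"dx": 0,"dy": 0,"dz": -0.4,"wx": 0,"wy": 0,"wz": 0},
    {"dx": 0,"dy": 0,"dz": -0.7,"wx": 0,"wy": 0,"wz": 0},
    {"dx": 0,"dy": 0,"dz": -0.8,"wx": 0,"wy": 0,"wz": 0},
    {"dx": 0,"dy": 0,"dz": -0.8,"wx": 0,"wy": 0,"wz": 0},
    {"dx": 0,"dy": 0,"dz": -0.8,"wx": 0,"wy": 0,"wz": 0}
  ]
}}

```text
clock: 15.25
eef_pos: [0.5134, 0.0272, 0.2557]
ee_rot: [0.954, -0.029, 0.299, 0.011]
ft_force: [-0.3, 0.5, -2.2]
finger_gap: 0.315
```

```bash
python3 st.py
```

```text
15.25 in stem-tool frame mm [  -0.57   -0.14 -111.11] rot err [ 0.0003 -0.0025 -0.005 ] F tool [-1.54 -0.49  1.57] M [ 0.02 -0.52  0.02]
```

Call:
{"fn": "play_rows", "kwargs": {
  "deltas": [
    {"dx": 0,"dy": 0,"dz": -2,"wx": 0,"wy": 0,"wz": 0},
    {"dx": 0,"dy": 0,"dz": -3,"wx": 0,"wy": 0,"wz": 0}
  ]
}}

```text
clock: 15.5
eef_pos: [0.4832, 0.0293, 0.2956]
ee_rot: [0.954, -0.029, 0.297, 0.01]
ft_force: [0.2, -0.8, -2.8]
finger_gap: 0.317
```

```bash
python3 - <<'E'
from st import st
from h import *
s=st()
plan(s,[.4446,.2895,.30],GROT(),14)
E
```

```text
15.5 in stem-tool frame mm [  -2.44   -0.19 -161.19] rot err [ 0.0007 -0.0073 -0.0047] F tool [-1.4   0.79  2.45] M [-0.01 -0.49  0.01]
n 14
{"dx":-0.3,"dy":-1.84,"dz":-0.25,"wx":-0.03,"wy":-0.036,"wz":0.095},
{"dx":-0.48,"dy":-1.79,"dz":-0.29,"wx":-0.03,"wy":-0.036,"wz":0.095},
{"dx":-0.66,"dy":-1.73,"dz":-0.32,"wx":-0.03,"wy":-0.036,"wz":0.095},
{"dx":-0.84,"dy":-1.65,"dz":-0.34,"wx":-0.03,"wy":-0.036,"wz":0.095},
{"dx":-1,"dy":-1.55,"dz":-0.36,"wx":-0.03,"wy":-0.036,"wz":0.095},
{"dx":-1.16,"dy":-1.44,"dz":-0.36,"wx":-0.03,"wy":-0.036,"wz":0.095},
{"dx":-1.3,"dy":-1.31,"dz":-0.36,"wx":-0.03,"wy":-0.036,"wz":0.095},
{"dx":-1.43,"dy":-1.17,"dz":-0.35,"wx":-0.03,"wy":-0.036,"wz":0.095},
{"dx":-1.55,"dy":-1.02,"dz":-0.32,"wx":-0.03,"wy":-0.036,"wz":0.095},
{"dx":-1.65,"dy":-0.85,"dz":-0.29,"wx":-0.03,"wy":-0.036,"wz":0.095},
{"dx":-1.73,"dy":-0.69,"dz":-0.26,"wx":-0.03,"wy":-0.036,"wz":0.095},
{"dx":-1.8,"dy":-0.51,"dz":-0.21,"wx":-0.03,"wy":-0.036,"wz":0.095},
{"dx":-1.84,"dy":-0.33,"dz":-0.16,"wx":-0.03,"wy":-0.036,"wz":0.095},
{"dx":-1.87,"dy":-0.15,"dz":-0.1,"wx":-0.03,"wy":-0.036,"wz":0.095},
```

Call:
{"fn": "play_rows", "kwargs": {
  "deltas": [
    {"dx": -0.3,"dy": -1.8,"dz": -0.3,"wx": -0.03,"wy": -0.036,"wz": 0.095},
    {"dx": -0.5,"dy": -1.8,"dz": -0.3,"wx": -0.03,"wy": -0.036,"wz": 0.095},
    {"dx": -0.7,"dy": -1.7,"dz": -0.3,"wx": -0.03,"wy": -0.036,"wz": 0.095},
    {"dx": -0.8,"dy": -1.7,"dz": -0.3,"wx": -0.03,"wy": -0.036,"wz": 0.095},
    {"dx": -1.0,"dy": -1.6,"dz": -0.4,"wx": -0.03,"wy": -0.036,"wz": 0.095},
    {"dx": -1.2,"dy": -1.4,"dz": -0.4,"wx": -0.03,"wy": -0.036,"wz": 0.095},
    {"dx": -1.3,"dy": -1.3,"dz": -0.4,"wx": -0.03,"wy": -0.036,"wz": 0.095},
    {"dx": -1.4,"dy": -1.2,"dz": -0.3,"wx": -0.03,"wy": -0.036,"wz": 0.095},
    {"dx": -1.5,"dy": -1.0,"dz": -0.3,"wx": -0.03,"wy": -0.036,"wz": 0.095},
    {"dx": -1.6,"dy": -0.9,"dz": -0.3,"wx": -0.03,"wy": -0.036,"wz": 0.095},
    {"dx": -1.7,"dy": -0.7,"dz": -0.3,"wx": -0.03,"wy": -0.036,"wz": 0.095},
    {"dx": -1.8,"dy": -0.5,"dz": -0.2,"wx": -0.03,"wy": -0.036,"wz": 0.095}
  ]
}}

```text
clock: 17.0
eef_pos: [0.4538, 0.26, 0.3095]
ee_rot: [0.798, -0.601, 0.044, -0.004]
ft_force: [-0.2, 0.1, -2.7]
finger_gap: 0.316
```

```bash
python3 look.py w15; python3 - <<'E'
import pickle
from h import *
s,p=pickle.load(open('w15.pkl','rb'))
plan(s,[.4455,.2895,.28],GROT())
E
```

```text
17.0 [0.4538 0.26   0.3095] [ 0.357 -0.116  1.901 -0.072  1.304  1.666] [-0.2  0.1 -2.7] 0.3163927806872728
n 2
{"dx":-1.62,"dy":0.08,"dz":1.37,"wx":-0.032,"wy":-0.03,"wz":0.074},
{"dx":-1.57,"dy":0.15,"dz":1.42,"wx":-0.032,"wy":-0.03,"wz":0.074},
```

View pics/w15.png

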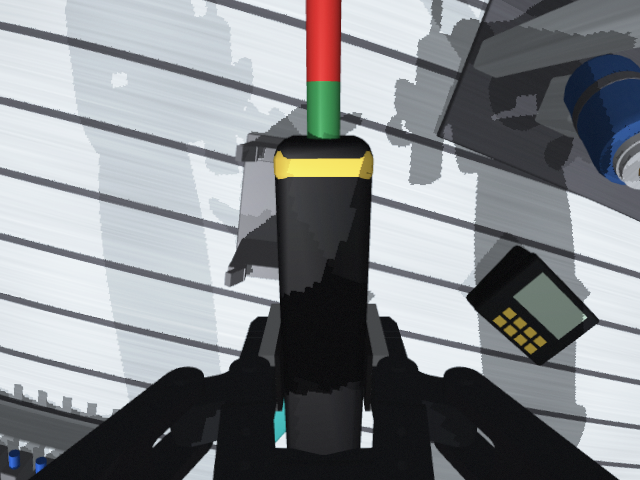

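Call:
{"fn": "play_rows", "kwargs": {
  "deltas": [
    {"dx": -1.6,"dy": 0.1,"dz": 1.0,"wx": -0.032,"wy": -0.03,"wz": 0.074},
    {"dx": -1.6,"dy": 0.1,"dz": 1.0,"wx": -0.032,"wy": -0.03,"wz": 0.074},
    {"dx": 0,"dy": 0,"dz": 0.5,"wx": 0,"wy": 0,"wz": 0},
    {"dx": 0,"dy": 0,"dz": 0,"wx": 0,"wy": 0,"wz": 0}
  ]
}}

```text
clock: 17.55
eef_pos: [0.4466, 0.2917, 0.2838]
ee_rot: [0.752, -0.66, 0.001, -0.003]
ft_force: [-0.4, 1.1, -2.6]
finger_gap: 0.317
```

```bash
python3 - <<'E'
from rig import arm
from h import *
s=arm.sense()
print(s['eef_pos']);plan(s,[.4458,.2895,.1095],GROT(),4)
E
```

```text
[0.44655809 0.29170092 0.28379341]
n 4
{"dx":0.06,"dy":0.05,"dz":4.36,"wx":-0.001,"wy":0.001},
{"dx":0.06,"dy":0.04,"dz":4.36,"wx":-0.001,"wy":0.001},
{"dx":0.06,"dy":0.04,"dz":4.36,"wx":-0.001,"wy":0.001},
{"dx":0.05,"dy":0.03,"dz":4.36,"wx":-0.001,"wy":0.001},
```

Call:
{"fn": "play_rows", "kwargs": {
  "deltas": [
    {"dx": 0.2,"dy": 0.1,"dz": 3,"wx": 0,"wy": 0,"wz": 0},
    {"dx": 0,"dy": 0,"dz": 3,"wx": 0,"wy": 0,"wz": 0},
    {"dx": 0,"dy": 0,"dz": 0,"wx": 0,"wy": 0,"wz": 0}
  ]
}}

```text
clock: 17.92
eef_pos: [0.4476, 0.2887, 0.2254]
ee_rot: [0.753, -0.658, 0.003, -0.005]
ft_force: [-0.7, 0.3, -1.9]
finger_gap: 0.323
```

```bash
cat > gp.py <<'E'
from rig import arm
from h import *
s=arm.sense()
print(s['clock'],s['eef_pos'].round(4),s['ft_force'].round(1));plan(s,[.4458,.2895,.1095],GROT(),1)
E
python3 gp.py
```

```text
17.925 [0.4476 0.2887 0.2254] [-0.7  0.3 -1.9]
n 1
{"dx":-0.08,"dy":0.31,"dz":11.59,"wx":-0.012,"wy":0.002,"wz":0.002},
```

Call:
{"fn": "play_rows", "kwargs": {
  "deltas": [
    {"dx": -0.08,"dy": 0.4,"dz": 3,"wx": -0.012,"wy": 0,"wz": 0},
    {"dx": 0,"dy": 0.1,"dz": 3,"wx": 0,"wy": 0,"wz": 0},
    {"dx": 0,"dy": 0,"dz": 1.5,"wx": 0,"wy": 0,"wz": 0},
    {"dx": 0,"dy": 0,"dz": 0,"wx": 0,"wy": 0,"wz": 0}
  ]
}}

```text
clock: 18.42
eef_pos: [0.4479, 0.2899, 0.157]
ee_rot: [0.753, -0.658, 0.003, -0.007]
ft_force: [-0.4, -0.4, -2.6]
finger_gap: 0.319
```

```bash
python3 gp.py; python3 look.py w16
```

```text
18.425 [0.4479 0.2899 0.157 ] [-0.4 -0.4 -2.6]
n 1
{"dx":0.03,"dy":0.28,"dz":4.74,"wx":-0.014,"wy":0.004,"wz":0.004},
18.425 [0.4479 0.2899 0.157 ] [3.840e-01 6.700e-02 2.009e+00 1.000e-03 1.051e+00 1.819e+00] [-0.4 -0.4 -2.6] 0.319491677504171
```

View pics/w16.png

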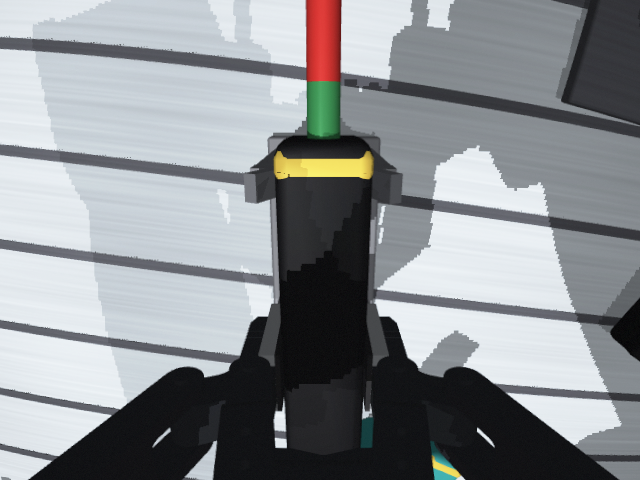

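Well centred over the notches (uprights at 250 and 400, barrel at 324). Descend on.

Call:
{"fn": "play_rows", "kwargs": {
  "deltas": [
    {"dx": 0,"dy": 0.4,"dz": 1.8,"wx": -0.014,"wy": 0.004,"wz": 0.004},
    {"dx": 0,"dy": 0.1,"dz": 1.2,"wx": 0,"wy": 0,"wz": 0},
    {"dx": 0,"dy": 0,"dz": 0.6,"wx": 0,"wy": 0,"wz": 0},
    {"dx": 0,"dy": 0,"dz": 0,"wx": 0,"wy": 0,"wz": 0}
  ]
}}

```text
clock: 18.98
eef_pos: [0.4452, 0.2903, 0.1221]
ee_rot: [0.752, -0.659, 0.001, -0.003]
ft_force: [-0.4, -0.7, -2.1]
finger_gap: 0.319
```

```bash
python3 gp.py
```

```text
18.975 [0.4452 0.2903 0.1221] [-0.4 -0.7 -2.1]
n 1
{"dx":0.09,"dy":-0.04,"dz":1.26,"wx":-0.005,"wy":0.002},
```

Call:
{"fn": "play_rows", "kwargs": {
  "deltas": [
    {"dx": 0.08,"dy": 0,"dz": 0.6,"wx": -0.005,"wy": 0.002,"wz": 0},
    {"dx": 0,"dy": 0,"dz": 0.4,"wx": 0,"wy": 0,"wz": 0},
    {"dx": 0,"dy": 0,"dz": 0.15,"wx": 0,"wy": 0,"wz": 0},
    {"dx": 0,"dy": 0,"dz": 0,"wx": 0,"wy": 0,"wz": 0}
  ]
}}

```text
clock: 19.48
eef_pos: [0.4459, 0.2897, 0.1105]
ee_rot: [0.752, -0.659, 0.001, -0.0]
ft_force: [0.2, -0.5, -2.9]
finger_gap: 0.317
```

```bash
python3 gp.py
```

```text
19.475 [0.4459 0.2897 0.1105] [ 0.2 -0.5 -2.9]
n 1
{"dx":0.02,"dy":0.02,"dz":0.1,"wx":-0.001},
```

Call:
{"fn": "play_rows", "kwargs": {
  "deltas": [
    {"dx": 0.02,"dy": 0,"dz": 0.1,"wx": 0,"wy": 0,"wz": 0},
    {"dx": 0,"dy": 0,"dz": 0.08,"wx": 0,"wy": 0,"wz": 0},
    {"dx": 0,"dy": 0,"dz": 0,"wx": 0,"wy": 0,"wz": 0}
  ]
}}

```text
clock: 19.85
eef_pos: [0.4464, 0.2897, 0.1096]
ee_rot: [0.752, -0.659, 0.001, -0.001]
ft_force: [-0.1, -0.7, -3.1]
finger_gap: 0.321
```

```bash
python3 gp.py
```

```text
19.85 [0.4464 0.2897 0.1096] [-0.1 -0.7 -3.1]
n 1
{"dx":0.01,"dy":0.06,"dz":0.01,"wx":-0.002},
```

Call:
{"fn": "play_rows", "kwargs": {
  "deltas": [
    {"dx": 0.02,"dy": 0.05,"dz": 0.12,"wx": 0,"wy": 0,"wz": 0},
    {"dx": 0,"dy": 0,"dz": 0.1,"wx": 0,"wy": 0,"wz": 0}
  ]
}}

```text
clock: 20.1
eef_pos: [0.4465, 0.2897, 0.1095]
ee_rot: [0.752, -0.659, 0.001, -0.001]
ft_force: [-4.6, -2.7, 5.7]
finger_gap: 0.319
```

```bash
python3 gp.py
```

```text
20.1 [0.4465 0.2897 0.1095] [-4.6 -2.7  5.7]
n 1
{"dx":0.01,"dy":0.07,"wx":-0.003},
```

Seated. Release: relax target, open, rise.

Call:
{"fn": "play_rows", "kwargs": {
  "deltas": [
    {"dx": 0,"dy": 0,"dz": 0,"wx": 0,"wy": 0,"wz": 0},
    {"dx": 0,"dy": 0,"dz": -0.05,"wx": 0,"wy": 0,"wz": 0}
  ]
}}

```text
clock: 20.35
eef_pos: [0.4464, 0.2897, 0.1096]
ee_rot: [0.752, -0.659, 0.001, -0.001]
ft_force: [-0.9, 1.1, -2.4]
finger_gap: 0.319
```

Call:
{"fn": "play_rows", "kwargs": {
  "deltas": [
    {"dx": 0,"dy": 0,"dz": 0,"wx": 0,"wy": 0,"wz": 0},
    {"dx": 0,"dy": 0,"dz": 0,"wx": 0,"wy": 0,"wz": 0},
    {"dx": 0,"dy": 0,"dz": 0,"wx": 0,"wy": 0,"wz": 0},
    {"dx": 0,"dy": 0,"dz": 0,"wx": 0,"wy": 0,"wz": 0},
    {"dx": 0,"dy": 0,"dz": 0,"wx": 0,"wy": 0,"wz": 0}
  ],
  "claw": 100
}}

```text
clock: 20.98
eef_pos: [0.4474, 0.29, 0.11]
ee_rot: [0.752, -0.659, 0.002, -0.003]
ft_force: [0.3, -0.4, -0.2]
finger_gap: 1.001
```

```bash
python3 look.py w17
```

```text
20.975 [0.4474 0.29   0.11  ] [ 3.850e-01  1.370e-01  2.031e+00 -1.000e-03  9.680e-01  1.825e+00] [ 0.3 -0.4 -0.2] 1.0005978153536166
```

View pics/w17.png

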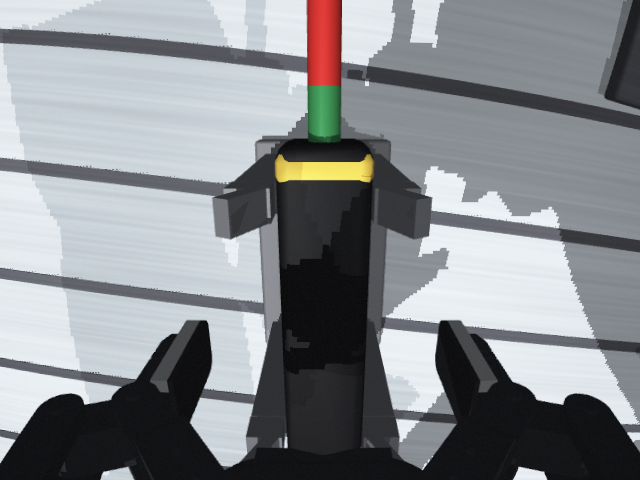

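Call:
{"fn": "play_rows", "kwargs": {
  "deltas": [
    {"dx": 0,"dy": 0,"dz": -3,"wx": 0,"wy": 0,"wz": 0},
    {"dx": 0,"dy": 0,"dz": -5,"wx": 0,"wy": 0,"wz": 0},
    {"dx": 0,"dy": 0,"dz": -6,"wx": 0,"wy": 0,"wz": 0},
    {"dx": 0,"dy": 0,"dz": -6,"wx": 0,"wy": 0,"wz": 0},
    {"dx": 0,"dy": 0,"dz": -3,"wx": 0,"wy": 0,"wz": 0}
  ]
}}

```text
clock: 21.65
eef_pos: [0.4444, 0.2889, 0.3426]
ee_rot: [0.752, -0.659, -0.0, 0.001]
ft_force: [0.6, -0.3, -0.4]
finger_gap: 0.996
```

```bash
python3 - <<'E'
from look import *
s,p=look('w18')
y=np.radians(-87.5)
plan(s,[.475,-.36,.30],tpose([0,0,-1],[np.cos(y),np.sin(y),0]),12)
b=vision.camera('side');cv2.imwrite('pics/side18.png',cv2.resize(b['frame'][120:420,130:430],None,fx=2,fy=2,interpolation=cv2.INTER_CUBIC))
pickle.dump(b,open('side18.pkl','wb'))
E
```

```text
21.65 [0.4444 0.2889 0.3426] [ 3.850e-01 -9.400e-02  1.819e+00 -1.000e-03  1.419e+00  1.825e+00] [ 0.6 -0.3 -0.4] 0.9962440002844957
n 12
{"dx":5.39,"dy":0.45,"dz":0.36,"wz":0.007},
{"dx":5.4,"dy":0.41,"dz":0.36,"wz":0.007},
{"dx":5.4,"dy":0.37,"dz":0.36,"wz":0.007},
{"dx":5.4,"dy":0.33,"dz":0.36,"wz":0.007},
{"dx":5.4,"dy":0.3,"dz":0.36,"wz":0.007},
{"dx":5.41,"dy":0.26,"dz":0.36,"wz":0.007},
{"dx":5.41,"dy":0.22,"dz":0.36,"wz":0.007},
{"dx":5.41,"dy":0.18,"dz":0.36,"wz":0.007},
{"dx":5.41,"dy":0.14,"dz":0.36,"wz":0.007},
{"dx":5.41,"dy":0.1,"dz":0.36,"wz":0.007},
{"dx":5.41,"dy":0.06,"dz":0.36,"wz":0.007},
{"dx":5.41,"dy":0.02,"dz":0.36,"wz":0.007},
```

View pics/side18.png

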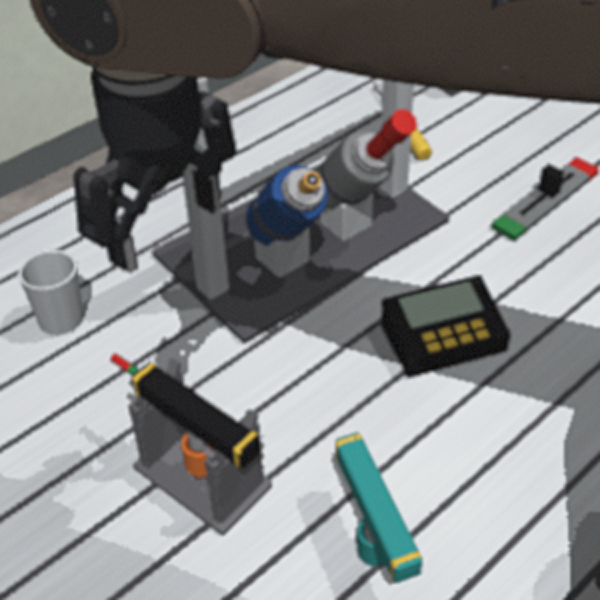

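View pics/w18.png

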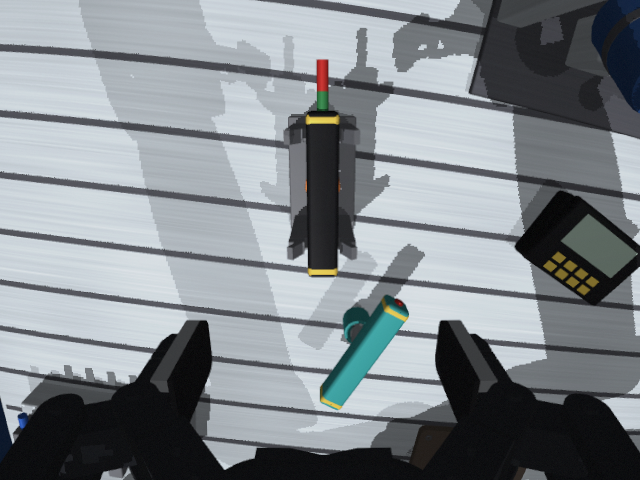

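Call:
{"fn": "play_rows", "kwargs": {
  "deltas": [
    {"dx": 5.4,"dy": 0.4,"dz": 0,"wx": 0,"wy": 0,"wz": 0.007},
    {"dx": 5.4,"dy": 0.4,"dz": 0,"wx": 0,"wy": 0,"wz": 0.007},
    {"dx": 5.4,"dy": 0.4,"dz": 0,"wx": 0,"wy": 0,"wz": 0.007},
    {"dx": 5.4,"dy": 0.3,"dz": 0,"wx": 0,"wy": 0,"wz": 0.007},
    {"dx": 5.4,"dy": 0.3,"dz": 0,"wx": 0,"wy": 0,"wz": 0.007},
    {"dx": 5.4,"dy": 0.3,"dz": 0,"wx": 0,"wy": 0,"wz": 0.007},
    {"dx": 5.4,"dy": 0.2,"dz": 0,"wx": 0,"wy": 0,"wz": 0.007},
    {"dx": 5.4,"dy": 0.2,"dz": 0,"wx": 0,"wy": 0,"wz": 0.007},
    {"dx": 5.4,"dy": 0.1,"dz": 0.5,"wx": 0,"wy": 0,"wz": 0.007},
    {"dx": 5.4,"dy": 0.1,"dz": 1.0,"wx": 0,"wy": 0,"wz": 0.007},
    {"dx": 3.0,"dy": 0.1,"dz": 1.0,"wx": 0,"wy": 0,"wz": 0.007},
    {"dx": 0,"dy": 0,"dz": 1.0,"wx": 0,"wy": 0,"wz": 0}
  ],
  "claw": 0
}}

```text
clock: 23.25
eef_pos: [0.4674, -0.2963, 0.2859]
ee_rot: [0.726, -0.688, -0.011, 0.004]
ft_force: [-0.6, -0.8, -0.1]
finger_gap: 0.001
```

```bash
python3 - <<'E'
from look import *
s,p=look('w19')
y=np.radians(-87.5)
plan(s,[.475,-.385,.20],tpose([0,0,-1],[np.cos(y),np.sin(y),0]))
E
```

```text
23.25 [ 0.4674 -0.2963  0.2859] [-0.745  0.003  1.828 -0.007  1.332  0.773] [-0.6 -0.8 -0.1] 0.0007644788772185405
n 3
{"dx":3,"dy":-0.15,"dz":2.83,"wx":0.007,"wy":0.003,"wz":0.004},
{"dx":2.99,"dy":-0.14,"dz":2.84,"wx":0.007,"wy":0.003,"wz":0.004},
{"dx":2.98,"dy":-0.13,"dz":2.85,"wx":0.007,"wy":0.003,"wz":0.004},
```

View pics/w19.png

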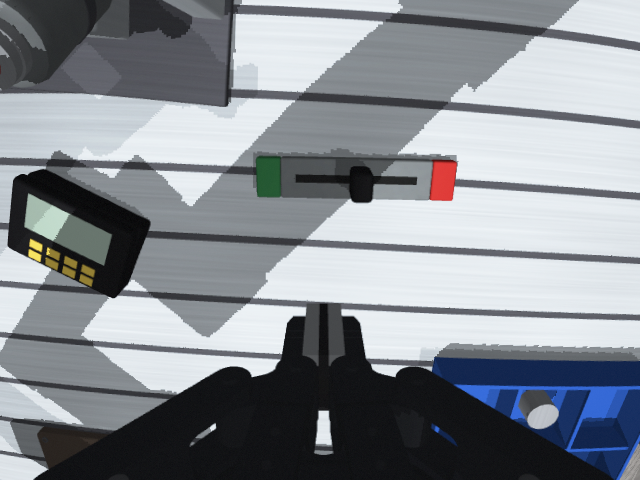

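```bash
python3 - <<'E'
import pickle
from h import *
s,p=pickle.load(open('w19.pkl','rb'))
g=onz(p,(269,176),.014);r=onz(p,(443,181),.014);b=onz(p,(361,190),.054)
print(g,r,np.linalg.norm(g-r),(g+r)/2,'yaw',np.degrees(np.arctan2(-(g-r)[0],(g-r)[1])),b)
u=(g-r)/np.linalg.norm(g-r);print('value',.05+(b-(g+r)/2)@u, 'lat',(b-(g+r)/2)@np.array([u[1],-u[0],0]))
print('tray',onz(p,(435,360),.05))
y=np.arctan2(-u[1],-u[0]);print('toolx yaw',np.degrees(y))
c=(g+r)/2;c[2]=0;print('end centre',c+u*.05)
E
```

```text
[ 0.47324395 -0.24040557  0.014     ] [ 0.47827683 -0.41307826  0.014     ] 0.17274601812315873 [ 0.47576039 -0.32674192  0.014     ] yaw 1.6695233305686268 [ 0.47340513 -0.32836669  0.054     ]
value 0.048444539533175936 lat -0.0024015981851887866
tray [ 0.29143256 -0.42496243  0.05      ]
toolx yaw -88.33047666943138
end centre [ 0.47430367 -0.27676314  0.        ]
```

Call:
{"fn": "play_rows", "kwargs": {
  "deltas": [
    {"dx": 3.1,"dy": -0.2,"dz": 3,"wx": 0.007,"wy": 0.003,"wz": 0.01},
    {"dx": 3.1,"dy": -0.2,"dz": 3,"wx": 0.007,"wy": 0.003,"wz": 0.01},
    {"dx": 3.1,"dy": -0.2,"dz": 3,"wx": 0,"wy": 0,"wz": 0},
    {"dx": 0,"dy": 0,"dz": 0,"wx": 0,"wy": 0,"wz": 0}
  ]
}}

```text
clock: 23.8
eef_pos: [0.4766, -0.3816, 0.1879]
ee_rot: [0.721, -0.692, -0.008, -0.001]
ft_force: [0.4, 0.4, -0.7]
finger_gap: 0.002
```

```bash
python3 - <<'E'
from look import *
s,p=look('w20')
y=np.radians(-88.3)
plan(s,[.475,-.388,.052],tpose([0,0,-1],[np.cos(y),np.sin(y),0]),3)
E
```

```text
23.8 [ 0.4766 -0.3816  0.1879] [-0.841  0.211  1.786  0.     1.16   0.688] [ 0.4  0.4 -0.7] 0.0017848584548147092
n 3
{"dx":0.26,"dy":0.02,"dz":4.53,"wx":0.003,"wy":0.004,"wz":0.004},
{"dx":0.25,"dy":0.03,"dz":4.53,"wx":0.003,"wy":0.004,"wz":0.004},
{"dx":0.23,"dy":0.05,"dz":4.53,"wx":0.003,"wy":0.004,"wz":0.004},
```

View pics/w20.png

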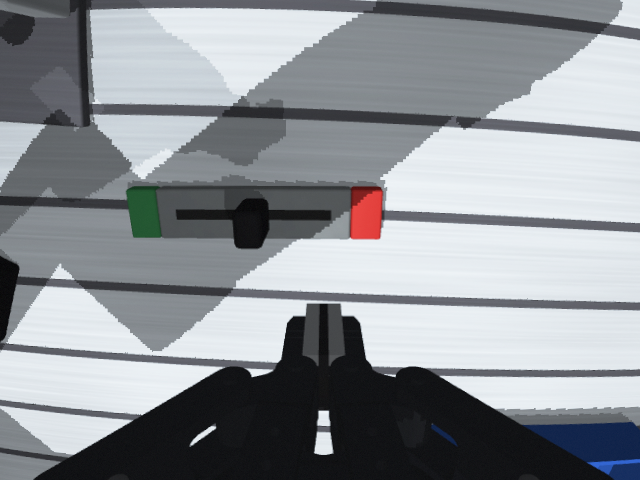

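Call:
{"fn": "play_rows", "kwargs": {
  "deltas": [
    {"dx": 0.4,"dy": 0,"dz": 4,"wx": 0.003,"wy": 0.004,"wz": 0.004},
    {"dx": 0.3,"dy": 0,"dz": 4,"wx": 0.003,"wy": 0.004,"wz": 0.004},
    {"dx": 0.2,"dy": 0.1,"dz": 2,"wx": 0,"wy": 0,"wz": 0},
    {"dx": 0,"dy": 0,"dz": 0,"wx": 0,"wy": 0,"wz": 0}
  ]
}}

```text
clock: 24.35
eef_pos: [0.4809, -0.3868, 0.0955]
ee_rot: [0.721, -0.693, 0.004, -0.0]
ft_force: [-0.3, -0.7, -0.2]
finger_gap: -0.002
```

```bash
python3 - <<'E'
from look import *
s,p=look('w21')
y=np.radians(-88.3)
plan(s,[.475,-.388,.052],tpose([0,0,-1],[np.cos(y),np.sin(y),0]),1)
E
```

```text
24.35 [ 0.4809 -0.3868  0.0955] [-0.842  0.325  1.833  0.002  0.975  0.688] [-0.3 -0.7 -0.2] -0.0016044724227657777
n 1
{"dx":0.07,"dy":0.62,"dz":4.35,"wx":-0.007,"wy":-0.006,"wz":0.01},
```

View pics/w21.png

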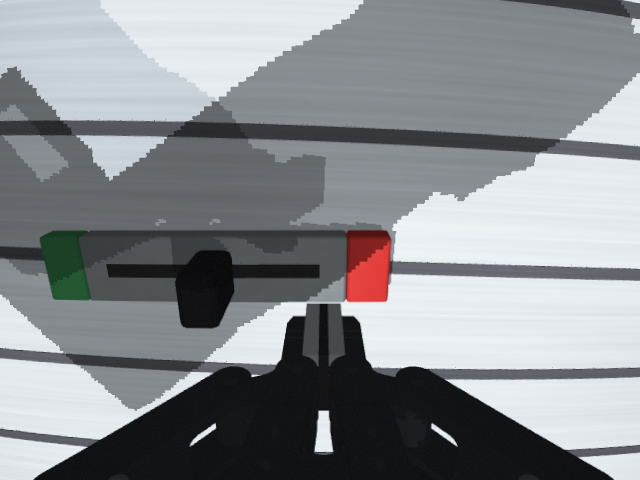

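Call:
{"fn": "play_rows", "kwargs": {
  "deltas": [
    {"dx": 0.1,"dy": 0.6,"dz": 2,"wx": -0.007,"wy": -0.006,"wz": 0.01},
    {"dx": 0,"dy": 0.2,"dz": 1.5,"wx": 0,"wy": 0,"wz": 0},
    {"dx": 0,"dy": 0.1,"dz": 0.6,"wx": 0,"wy": 0,"wz": 0},
    {"dx": 0,"dy": 0,"dz": 0,"wx": 0,"wy": 0,"wz": 0}
  ]
}}

```text
clock: 24.9
eef_pos: [0.4737, -0.3904, 0.0567]
ee_rot: [0.717, -0.697, 0.003, 0.0]
ft_force: [-0.1, -0.3, 0.3]
finger_gap: -0.0
```

```bash
python3 - <<'E'
from look import *
s,p=look('w22')
y=np.radians(-88.3)
plan(s,[.475,-.36,.052],tpose([0,0,-1],[np.cos(y),np.sin(y),0]),1)
E
```

```text
24.9 [ 0.4737 -0.3904  0.0567] [-0.854  0.376  1.85   0.     0.908  0.687] [-0.1 -0.3  0.3] -6.181567352972169e-05
n 1
{"dx":-3.04,"dy":-0.21,"dz":0.46,"wx":-0.004,"wy":-0.005},
```

View pics/w22.png

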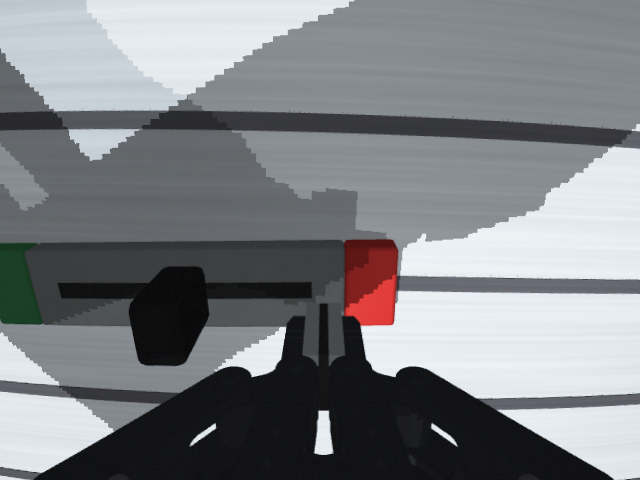

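Call:
{"fn": "play_rows", "kwargs": {
  "deltas": [
    {"dx": -1.2,"dy": -0.1,"dz": 0.2,"wx": 0,"wy": 0,"wz": 0},
    {"dx": -1.2,"dy": 0,"dz": 0,"wx": 0,"wy": 0,"wz": 0},
    {"dx": -1.2,"dy": 0,"dz": 0,"wx": 0,"wy": 0,"wz": 0},
    {"dx": -1.2,"dy": 0,"dz": 0,"wx": 0,"wy": 0,"wz": 0},
    {"dx": -1.2,"dy": 0,"dz": 0,"wx": 0,"wy": 0,"wz": 0}
  ]
}}

```text
clock: 25.58
eef_pos: [0.4736, -0.3278, 0.0559]
ee_rot: [0.718, -0.696, 0.005, 0.001]
ft_force: [-0.7, -1.8, -1.4]
finger_gap: -0.003
```

```bash
python3 look.py w23
```

```text
25.575 [ 0.4736 -0.3278  0.0559] [-0.781  0.305  1.947 -0.002  0.878  0.761] [-0.7 -1.8 -1.4] -0.0034723392552445252
```

View pics/w23.png

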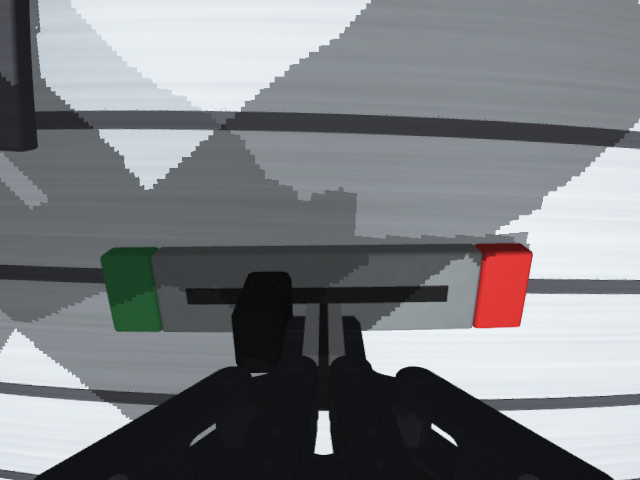

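Call:
{"fn": "play_rows", "kwargs": {
  "deltas": [
    {"dx": -1.0,"dy": 0,"dz": 0,"wx": 0,"wy": 0,"wz": 0},
    {"dx": -0.8,"dy": 0,"dz": 0,"wx": 0,"wy": 0,"wz": 0},
    {"dx": -0.5,"dy": 0,"dz": 0,"wx": 0,"wy": 0,"wz": 0}
  ]
}}

```text
clock: 26.0
eef_pos: [0.473, -0.3023, 0.056]
ee_rot: [0.718, -0.696, 0.005, 0.001]
ft_force: [-0.6, -2.1, -0.1]
finger_gap: 0.002
```

```bash
python3 look.py w24
```

```text
26.0 [ 0.473  -0.3023  0.056 ] [-0.749  0.277  1.983 -0.002  0.871  0.793] [-0.6 -2.1 -0.1] 0.0018830745094978046
```

Call:
{"fn": "play_rows", "kwargs": {
  "deltas": [
    {"dx": -0.4,"dy": 0,"dz": 0,"wx": 0,"wy": 0,"wz": 0},
    {"dx": -0.3,"dy": 0,"dz": 0,"wx": 0,"wy": 0,"wz": 0}
  ]
}}

```text
clock: 26.3
eef_pos: [0.4731, -0.2981, 0.0563]
ee_rot: [0.719, -0.695, 0.009, 0.003]
ft_force: [-2.1, -13.0, -6.7]
finger_gap: -0.004
```

```bash
python3 look.py w25
```

```text
26.3 [ 0.4731 -0.2981  0.0563] [-0.741  0.27   1.992 -0.009  0.862  0.803] [ -2.1 -13.   -6.7] -0.004134037047317512
```

View pics/w25.png

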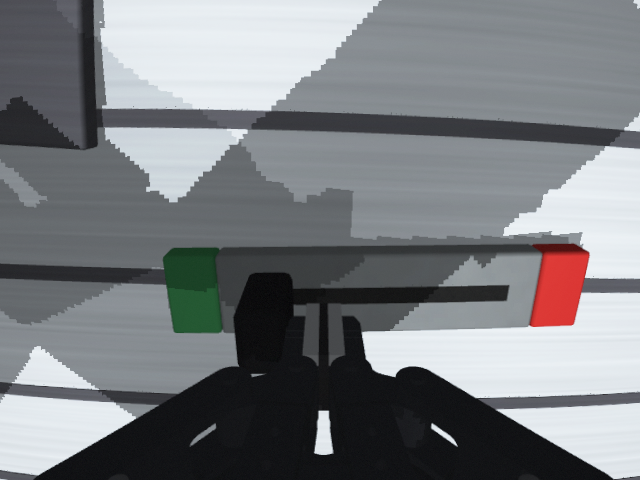

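At the stop (13 N, TCP at the predicted y −0.298). Back off, rise, and check.

Call:
{"fn": "play_rows", "kwargs": {
  "deltas": [
    {"dx": 1.0,"dy": 0,"dz": 0,"wx": 0,"wy": 0,"wz": 0},
    {"dx": 1.0,"dy": 0,"dz": 0,"wx": 0,"wy": 0,"wz": 0},
    {"dx": 0,"dy": 0,"dz": -3,"wx": 0,"wy": 0,"wz": 0},
    {"dx": 0,"dy": 0,"dz": -5,"wx": 0,"wy": 0,"wz": 0},
    {"dx": 0,"dy": 0,"dz": -6,"wx": 0,"wy": 0,"wz": 0},
    {"dx": 0,"dy": 0,"dz": -6,"wx": 0,"wy": 0,"wz": 0},
    {"dx": 0,"dy": 0,"dz": 0,"wx": 0,"wy": 0,"wz": 0}
  ]
}}

```text
clock: 27.22
eef_pos: [0.472, -0.316, 0.2614]
ee_rot: [0.718, -0.696, 0.006, 0.001]
ft_force: [0.7, 0.3, 0.3]
finger_gap: 0.002
```

```bash
python3 - <<'E'
from look import *
s,p=look('w26')
for n in('side','scene'):
    b=vision.camera(n);cv2.imwrite(f'pics/{n}26.png',b['frame']);pickle.dump(b,open(n+'26.pkl','wb'))
E
```

```text
27.225 [ 0.472  -0.316   0.2614] [-0.768  0.037  1.838 -0.002  1.255  0.774] [0.7 0.3 0.3] 0.0015750735322431835
```

View pics/w26.png

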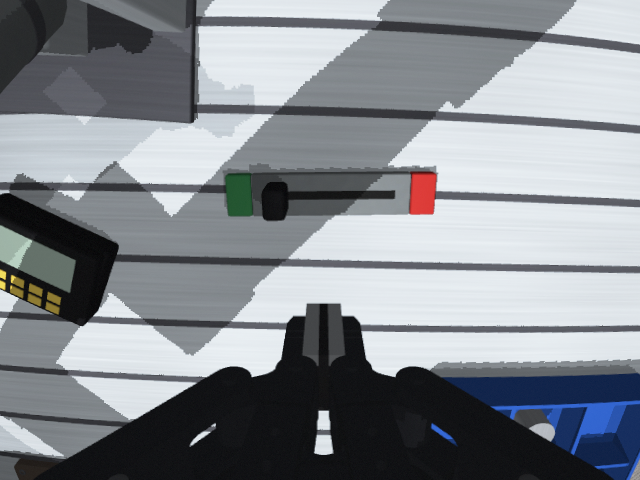

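View pics/side26.png

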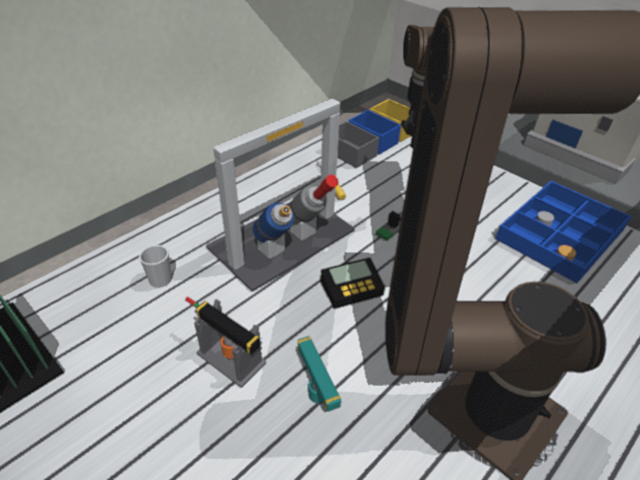

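View pics/scene26.png

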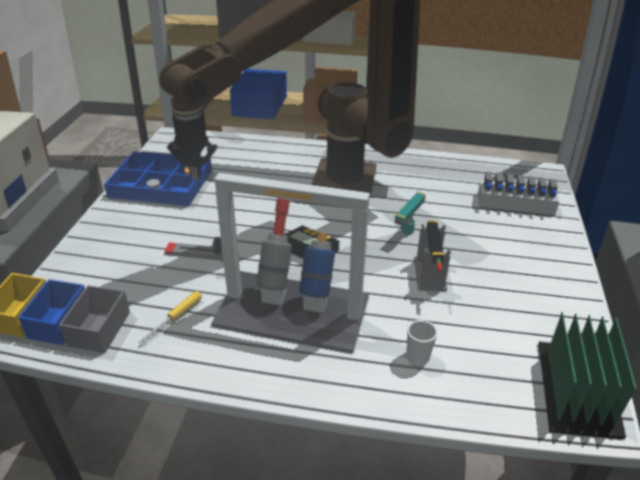

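```bash
python3 - <<'E'
import pickle
from h import *
s,p=pickle.load(open('w26.pkl','rb'))
g=onz(p,(239,194),.014);r=onz(p,(424,193),.014);b=onz(p,(274,189),.054)
u=(g-r)/np.linalg.norm(g-r);print('value',.05+(b-(g+r)/2)@u)
from rig import job
print(job.job_done())
E
```

```text
value 0.09941364551330985
the job is handed in; nothing more can be done
None
```

The blue accumulator's charge is good. The rod came out with green showing, so I slid the status marker to its green end and handed the job in at about 27 s of the 72 s allowed.

- **Press:** I pressed the gauge's foot along the blue accumulator's brass stem until it stopped. I held it there for about 1.3 s at 17 to 20 N, less than 1.1 mm off the axis I had measured for the stem. The forces I read between moves stayed well under the 40 N limit.
- **Gauge:** It is back in its stand, level as seen in the wrist and side pictures, with the rod still out and green visible. In the pictures nothing came near the rod. I did not measure the final pose numerically; I put it back where I had gripped it, and the force showed it seated before I let go.
- **Marker:** I pushed it until it stopped at 13 N. The last picture puts it at about 99 mm of its 100 mm travel.
- **Other things:** The handheld, driver and cup show no visible movement between the first and last pictures. The gripper holds nothing and is clear of everything.

The camera estimates differed by 1 to 2.5 mm for the stem and the gauge, within tolerance. During the press there was a side force of about 5 N on the foot, so the fit was slightly off centre. None of the final checks failed.

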